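# Free the flip stop by its sunken catch and gauge a T-bar

### The job

The flip stop on the aluminium fence is locked up: feel along the fence's top track for the recess, press the catch in it fully down, then flip the stop leaf down in front of the fence. Lay the inverted-T offcut flat along the fence with its end butted against the lowered leaf, then flip the leaf back upright, clear of it, leaving the T-bar gauged where it is. Do not shift the other offcuts or the carton.

Things in the scene. Friction and masses are not known exactly. Their poses are not given: they have to be found in the camera images.
- fence: Plain aluminium fence fixed to the bench, 460 long (its y axis), 50 thick (x), origin on the bench under its middle. Its +x side is the flat upright working face, 25 from the origin. Its end parts are 75 high; between them, from y = -130 to y = +30, runs a lower flat top track, 66 high, on its centre line
- track_right (a point): Centre line of the track's top, 66 above the bench, at its -y end (fence y = -130); axes as the fence. In the track is a recess 46 long (y) and 42 wide (4 mm cheeks each side), centred on x = 0; its middle lies anywhere from 30 to 130 along +y from this point. It is not reported: feel for it, or see it from above
- track_left (a point): Centre line of the track's top, 66 above the bench, at its +y end (fence y = +30); axes as the fence
- catch (a joint): How far the catch is pressed, m. The catch is a plate, the whole floor of the recess; its top is 52 above the bench (14 below the track) when raised, at 0 (leaf locked up), and sinks straight down to 0.012 (leaf free; short of 0.010 it may stay locked). Stiff, about 4 N; no spring, it stays where it is left
- leaf (a joint): Angle of the flip stop's leaf, rad: 0 is down (arm level, pointing along the fence's +x), 1.57 arm straight up, 1.75 its end of travel. Stiff hinge: stays where it is left, about 2 N at the arm's end to move it; while the catch is up it gives a little but cannot be flipped down
- leaf_hinge (a point): Centre of the leaf's hinge, 92 above the bench over the fence's centre line; axes as the fence, not turning with the leaf. Steel leaf, an upside-down L 14 thick (y), centred here: an arm 16 deep, 68 long from the hinge, and a tooth 32 to 68 out, reaching 81 below the arm's centre line when down. Pinch the arm's outer end across its thickness. Lugs beside the hinge reach 103 high
- gauge (a point): Point on the bench where the fence's working face meets the plane of the leaf's -y side (its gauging face, 7 to the -y side of the hinge centre); axes as the fence. The gauged T-bar has its centre at x = +25, y = -75 mm here
- tbar: The part to gauge: aluminium inverted-T offcut, 250 g, 150 long (y axis), foot 50 wide (x) and 8 thick, upright rib 8 thick along its centre line from the foot up to 42 high. Origin at the centre of its underside; either end may go to the stop
- channel: Bystander: aluminium U-channel offcut, open upwards, 150 long (y axis), 50 wide, 40 high; origin at the centre of its underside
- tube: Bystander: aluminium square tube offcut, 150 long (y axis), 40 by 40; origin at the centre of its underside
- carton: Bystander: closed cardboard carton 110 by 90 by 80 high; origin at the centre of its underside
Not all that is in view belongs to the job. Leave any black, blue or turquoise look-alike of the tbar alone.

How it is judged (in metres and radians):
On the way, in this order (a step that is already met when the one before it is completed fails the run):
1. the catch is pressed down, the leaf still up (value of joint catch above 0.01 m and value of joint leaf above 1.3 rad), for 0.1 s.
2. the leaf is flipped fully down (value of joint leaf below 0.1 rad), for 0.2 s.
3. the T-bar lies along the fence against the lowered leaf (value of joint leaf below 0.1 rad and y of tbar in the frame of gauge between -0.079 and -0.072 m and x of tbar in the frame of gauge between 0.021 and 0.029 m and angle between the y axis of tbar and the y axis of gauge, either way round below 0.04 rad and height (world z) of tbar below 0.004 m and angle between tbar's own z axis and vertical below 0.06 rad), for 0.2 s.
At the end, for the whole second after the job is handed in: The leaf is up again (above 1.4 rad), the catch still down (over 9 mm), and the T-bar rests flat on the bench along the fence (centre within 4 mm of touching the working face, within 0.04 rad of parallel) with its end within 4 mm (3 mm on the leaf's side) of the leaf's gauging plane (value of joint leaf above 1.4 rad and value of joint catch above 0.009 m and y of tbar in the frame of gauge between -0.079 and -0.072 m and x of tbar in the frame of gauge between 0.021 and 0.029 m and angle between the y axis of tbar and the y axis of gauge, either way round below 0.04 rad and height (world z) of tbar below 0.004 m and angle between tbar's own z axis and vertical below 0.06 rad and linear speed of tbar below 0.02 m/s).
It fails at once if the channel is shifted more than 30 mm (distance of channel from where it was at the start of the episode above 0.03 m).
It fails at once if the tube is shifted more than 30 mm (distance of tube from where it was at the start of the episode above 0.03 m).
It fails at once if the carton is shifted more than 30 mm (distance of carton from where it was at the start of the episode above 0.03 m).
It also fails if it takes over 72 s, if anything falls off the work surface, if the arm or the gripper's body presses on something with over 40 N, if the wrist force passes 120 N, or if a joint passes its speed limit or range.

### The arm

A 7-joint arm with a two-finger parallel gripper is mounted at the origin on the work surface. World frame = base frame: x ahead of the robot, y to its left, z up, the work surface at z = 0. Lengths are in m, angles in degrees, forces in N, time in s.
With the tool pointing down it reaches from about 0.425 to 0.95 m from the base axis. Payload 16.7 kg.
Tool frame: the origin (TCP) lies midway between the tips of the shut fingers; the grasp point (between the pads) lies behind it (pinch_z is the z of the grasp point in the tool frame, in m); z points along the fingers, x is the direction in which the jaws open and shut, and the axes are right-handed (so a half turn about z gives the same grasp; the last joint's range is limited). The gripper opens to 94 mm and grips with 3 to 60 N. Pads are 16 mm wide; open, the fingers measure 119 mm over their backs; the gripper's body (75 mm by 177 mm) begins 78 mm behind the grasp point.
Start: joints at [61.622, 24.414, 4.234, 92.017, -1.954, 63.644, -3.845], TCP at [0.229, -0.635, 0.168] pointing down, gripper open.
Joint ranges: [-163.25, 163.25], [-28.42, 122.38], [-70.27, 78.77], [12.13, 141.07], [-58.53, 238.53], [9.26, 117.41], [-156.51, 156.51]. Speed limits (degrees/s): [108.29, 108.29, 136.94, 136.94, 172.46, 172.46, 172.46].

### API

Orientations are given as a 3x3 rotation matrix whose columns are the frame's x, y, z axes.
In Python, from cell import observe, capture, camera_model, hand_in, pinch_z gives the robot as it stands. The module is installed in compiled form; this text tells all that it offers.
- The arm moves only by the tool servo_tool, never from a script. Its argument "rows" is a list of rows, each a list of 3 entries, a list of its own where there are three numbers: the finger opening in cm, from 0 to 9.4, then the shift along the tool's x, y, z in cm, then the turn, a rotation vector about the tool's x, y, z in degrees. A call has 1 to 10 rows; each row is the pose to reach, as a shift and turn from the pose commanded when the call began, along the tool's axes at that moment; what a row does not reach only later rows make up. A row lasts 1/8 s, in which the tool goes at most 62.5 mm and 10.7 degrees, less where a joint would pass 70% of its speed; a pose out of reach is approached as far as the arm can. A call with a gripper value outside its range is refused whole. The fingers move at their own pace and stop on an object; the grip force is fixed at half the most. Time passes only in rows, so rows that repeat a pose let the fingers close. It gives the time, the measured TCP pose, the force and the opening at its end, in the units of the state.
- observe(): the state, without advancing time (a new reading comes with each control period).
- capture(name): name is "side" or "top" or "wrist"; returns (picture, depth): 420x560x3 uint8, red, green, blue; 420x560 float32, m along the optical axis (not along the pixel's ray), 0 where there is no reading.
- camera_model(name): a dict with "fx", "fy", "cx", "cy" (pixels), "rvec" (rotation vector, rad) and "tvec" (3), from world to camera coordinates, as OpenCV has them. Camera axes: x right, y down, z forward; pixel columns grow to the right and rows downward; lengths in m; the calibration is good to about 2 mm. The wrist camera is an equidistant fisheye: a pixel r from the principal point sees the ray r / f radians off the axis. A picture is of the moment at which its call begins: read the wrist's pose just before it. camera_model takes no time and is no camera call; for the wrist camera it gives the pose at the moment of the call.
- hand_in(): hands the job in, once; it reports no verdict.
The state is a dict: "t": time; "q": joint angles; "qvel": joint speeds; "joint_torque": joint torques, N m; "tool_pos": TCP position; "orientation": TCP orientation; "ft_force": force on the tool from outside, world axes, zero at the start; "moment": the same for the moment, N m; "gripper_width": finger opening in m.
Only numpy, scipy, OpenCV 4.12 (cv2) and the standard library are available. Lean on these libraries where they do the work, as an engineer would, in place of code of your own. Each camera call takes 0.05 s, during which the arm holds its last target.

## Working session

There is one attempt and no reset: what is moved stays moved. The work goes in short steps, Python scripts to look and compute and a tool call to move; the robot and the scene stay as the last step left them, time stands still between calls to the robot, and variables do not carry over. Pictures are saved under pics/ and viewed, and the job is handed in when it is done.

Besides the shell and the picture viewer there is one more tool, called after "Emit:" as name(argument=value, ...) on one line, values as JSON. servo_tool: Moves the arm, as the interface text tells. Its arguments: {"type":"object","properties":{"rows":{"type":"array"}},"required":["rows"]}

```bash
ls; mkdir -p pics
python3 - <<'E'
from cell import observe,capture,camera_model,pinch_z
import numpy as np,cv2
print(pinch_z if not callable(pinch_z) else pinch_z())
s=observe();print(s)
for n in ["top","side","wrist"]:
    m=camera_model(n);print(n,m)
    p,d=capture(n)
    cv2.imwrite(f"pics/{n}0.png",p[:,:,::-1]);np.savez(f"{n}0.npz",p=p,d=d,**{k:np.array(v) for k,v in m.items() if not isinstance(v,str)})
E
```

```text
pics
-0.0188
{'t': 0.0, 'q': array([61.61943813, 24.45002167,  4.23096119, 92.05307733, -1.95411551,
       63.64688897, -3.84610694]), 'qvel': array([-0.00591713, -0.00886749, -0.04373648,  0.10806918,  0.00414338,
       -0.0071851 , -0.04747074]), 'joint_torque': array([ 1.76723152e-03, -9.35807920e+01,  3.66693065e+00, -4.54192114e+01,
       -4.88255918e-02,  2.02326308e-02,  1.44670380e-04]), 'tool_pos': array([ 0.22860584, -0.63455404,  0.16716473]), 'orientation': array([[ 3.38928556e-01, -9.40811955e-01, -5.46517143e-04],
       [-9.40811138e-01, -3.38928984e-01,  1.24377830e-03],
       [-1.35539199e-03,  9.26174326e-05, -9.99999077e-01]]), 'ft_force': array([ 0.17133139, -1.00730128,  0.06085491]), 'moment': array([ 0.00485068, -0.03023271,  0.05323642]), 'gripper_width': 0.09372533736219055}
top {'fx': 391.0640625258063, 'fy': 391.0640625258063, 'cx': 276.5228692724012, 'cy': 209.24864311120797, 'rvec': array([ 2.10434792, -2.16317348,  0.19852693]), 'tvec': array([-0.04932197,  0.63037613,  0.79794014])}
side {'fx': 385.1473050964869, 'fy': 385.1473050964869, 'cx': 280.5596485371148, 'cy': 211.75533349456552, 'rvec': array([ 0.16788033, -2.72009076,  1.40546788]), 'tvec': array([0.62055288, 0.15081481, 0.73313435])}
wrist {'fx': 325.19226210127806, 'fy': 325.19226210127806, 'cx': 278.68008088619285, 'cy': 209.8193402593889, 'rvec': array([-2.39350336,  1.68144517,  0.21764016]), 'tvec': array([-0.67513736, -0.02625521,  0.39050151])}
```

View pics/top0.png

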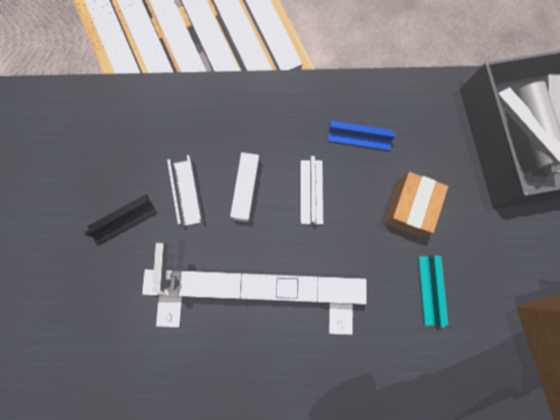

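View pics/side0.png

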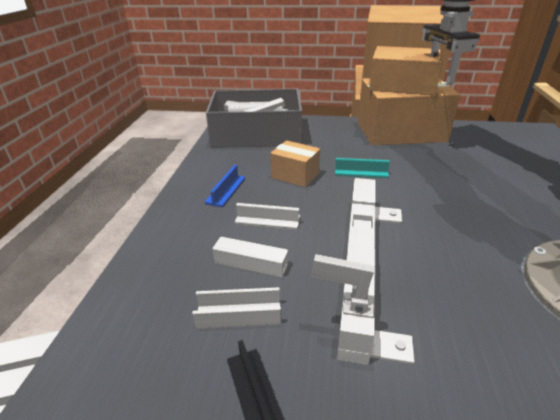

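View pics/wrist0.png

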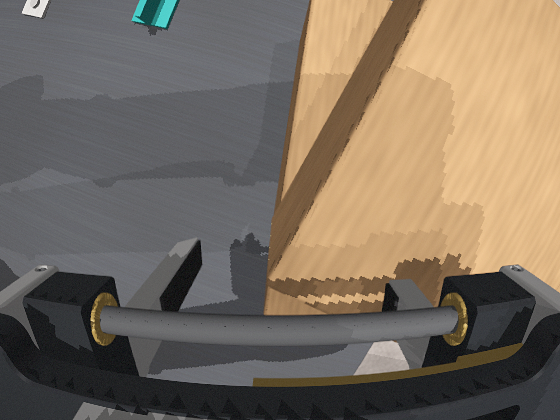

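```bash
cat > h.py <<'E'
import numpy as np,cv2
from cell import observe,capture,camera_model
def cam(n):
    m=camera_model(n);R=cv2.Rodrigues(np.array(m['rvec']))[0];return m,R,np.array(m['tvec'])
def ray(n,uv):
    m,R,t=cam(n);d=np.array([(uv[0]-m['cx'])/m['fx'],(uv[1]-m['cy'])/m['fy'],1.])
    return -R.T@t,R.T@d
def onz(n,uv,z):
    c,d=ray(n,uv);return c+d*(z-c[2])/d[2]
def proj(n,P):
    m,R,t=cam(n);q=R@np.array(P)+t;return np.array([m['cx']+m['fx']*q[0]/q[2],m['cy']+m['fy']*q[1]/q[2]])
def tri(a,b):
    c1,d1=ray(*a);c2,d2=ray(*b);A=np.stack([d1,-d2],1);k=np.linalg.lstsq(A,c2-c1,rcond=None)[0]
    p,q=c1+k[0]*d1,c2+k[1]*d2;return (p+q)/2,np.linalg.norm(p-q)
def cloud(n,d):
    m,R,t=cam(n);v,u=np.mgrid[0:420,0:560]
    P=np.stack([(u-m['cx'])/m['fx']*d,(v-m['cy'])/m['fy']*d,d],-1)-t
    return P@R
E
python3 - <<'E'
from h import *
p=cv2.imread('pics/top0.png')
cv2.imwrite('pics/top_f.png',cv2.resize(p[220:350,130:390],None,fx=3,fy=3,interpolation=cv2.INTER_CUBIC))
cv2.imwrite('pics/top_o.png',cv2.resize(p[140:240,150:350],None,fx=4,fy=4,interpolation=cv2.INTER_CUBIC))
p=cv2.imread('pics/side0.png')
cv2.imwrite('pics/side_f.png',cv2.resize(p[170:370,190:430],None,fx=3,fy=3,interpolation=cv2.INTER_CUBIC))
c,_=ray('top',(280,210));print(c); c,_=ray('side',(280,210));print(c)
d=np.load('top0.npz')['d'];X=cloud('top',d)
for v,u in [(287,210),(287,265),(287,287),(287,345),(250,160),(190,312),(215,306),(100,100)]: print(v,u,X[v,u])
E
```

```text
[ 0.47967224 -0.05624311  0.89625133]
[0.53887246 0.58726405 0.55682525]
287 210 [0.46662464 0.07490243 0.07549606]
287 265 [ 0.46322988 -0.03792629  0.06605924]
287 287 [ 0.46159973 -0.08423817  0.05059884]
287 345 [ 0.45866665 -0.20347245  0.07265571]
250 160 [0.53823045 0.15351727 0.16522952]
190 312 [ 0.67245121 -0.14733245  0.04376237]
215 306 [ 0.62207332 -0.13478672  0.00740972]
100 100 [9.20919499e-01 3.55633441e-01 8.60806649e-05]
```

View pics/top_f.png

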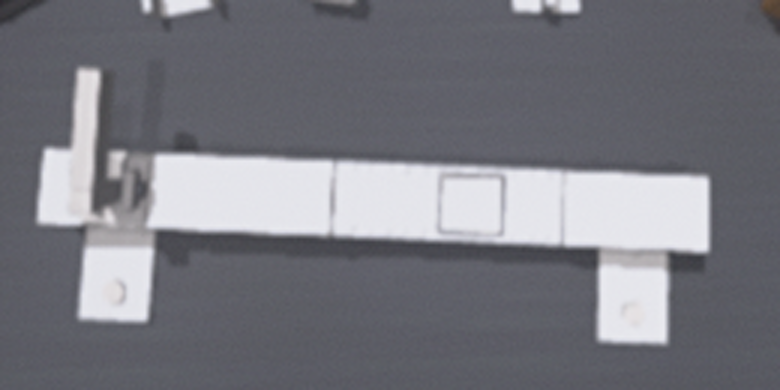

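View pics/top_o.png

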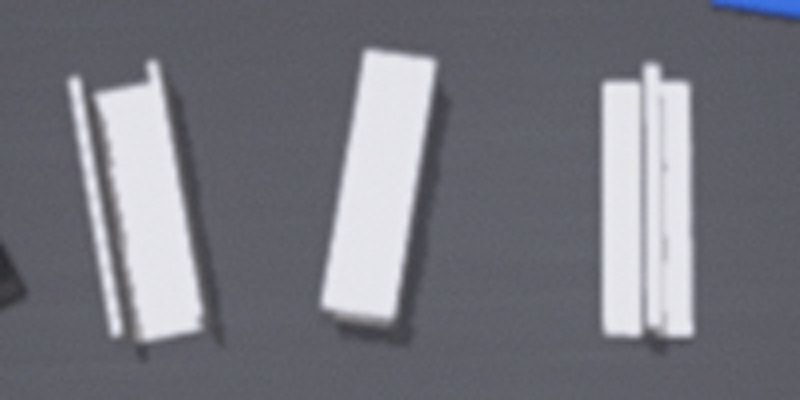

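View pics/side_f.png

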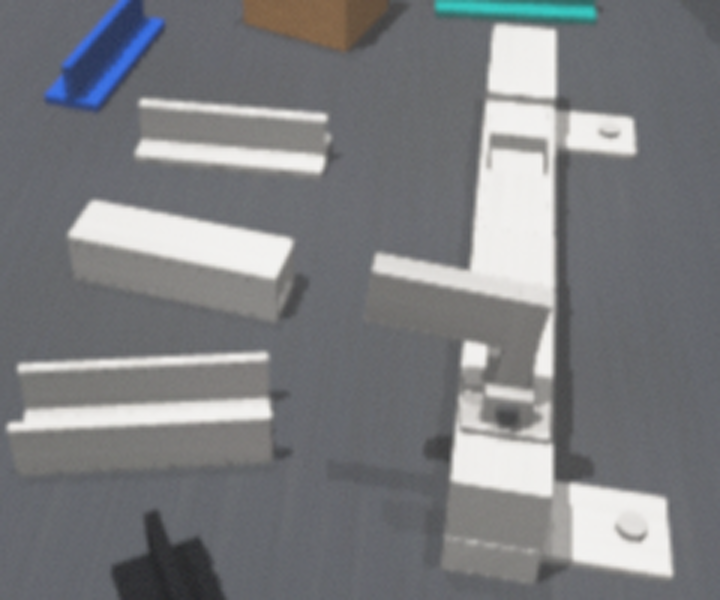

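Run:
```python
from h import *
z=np.load('top0.npz');d=z['d'];X=cloud('top',d)
g=cv2.cvtColor(z['p'],cv2.COLOR_RGB2GRAY)
o=np.array([130,220])
for c in [(45,148),(38,224),(710,175),(709,252)]: print('corner',onz('top',np.array(c)/3+o-0.33,.075))
# fence front/back edges: by columns
F=[];B=[]
for u in list(range(188,236))+list(range(322,362)):
    col=g[225:330,u].astype(float)
    seg=np.where((X[225:330,u,2]>.058)&(col>150))[0]
    if len(seg)<10: continue
    def sub(a): # crossing 150ish
        return a
    t,b=seg[0],seg[-1]
    th=(col[t+3]+col[t-4])/2
    # subpixel upper
    for k in range(t-4,t+3):
        if col[k]<th<=col[k+1]: F.append(onz('top',(u,225+k+(th-col[k])/(col[k+1]-col[k])),.075)[:2]);break
    th=(col[b-3]+col[b+4])/2
    for k in range(b-3,b+4):
        if col[k]>=th>col[k+1]: B.append(onz('top',(u,225+k+(col[k]-th)/(col[k]-col[k+1])),.075)[:2]);break
F=np.array(F);B=np.array(B)
for n,Q in(('front',F),('back',B)):
    a=np.polyfit(Q[:,1],Q[:,0],1);print(n,len(Q),a,np.std(Q[:,0]-np.polyval(a,Q[:,1])))
# seams: rows in crop
for nm,u0,u1 in (('L',236,246),('R',312,322),('rec',274,302)):
    for v in (282,287,292): print(nm,v,g[v,u0:u1])
print('recess col', g[272:304,287])
# depth points
for n,sel in (('fence top',(X[...,2]>.06)&(X[...,2]<.085)),):
    pass
# leaf points
m=(X[...,2]>.10)&(X[...,2]<.2);m[:,:130]=0;m[:, 200:]=0;m[:225]=0;m[310:]=0
P=X[m];print('leaf',len(P),P.min(0),P.max(0))
```

```text
corner [0.50703942 0.21014965 0.075     ]
corner [0.45579363 0.21334581 0.075     ]
corner [ 0.47573333 -0.24837605  0.075     ]
corner [ 0.42404466 -0.24414768  0.075     ]
front 88 [0.07004812 0.49240462] 0.00029750437567658877
back 88 [0.06781404 0.4413732 ] 0.00045543717662520507
L 282 [229 230 230 222 191 193 223 229 231 230]
L 287 [229 230 231 218 171 187 225 230 228 229]
L 292 [230 230 230 218 196 215 228 230 229 229]
R 282 [230 230 230 230 224 218 223 230 230 230]
R 287 [230 230 231 230 220 203 220 230 231 231]
R 292 [230 230 230 230 222 203 220 232 231 231]
rec 282 [229 222 190 195 224 230 230 229 230 230 230 229 229 230 230 230 230 230
 230 229 231 231 219 173 188 224 231 230]
rec 287 [230 218 196 218 229 230 229 230 230 230 229 229 229 229 229 229 230 229
 230 230 230 231 218 176 198 225 230 230]
rec 292 [230 217 197 219 230 230 230 229 230 230 230 229 229 230 229 230 230 230
 230 229 231 230 217 188 216 230 230 229]
recess col [ 94  90 114 173 219 209 171 198 226 230 230 230 229 229 230 229 230 230
 229 230 230 230 229 229 222 199 195 197 157  97  70  73]
leaf 686 [0.46336208 0.14177206 0.10037913] [0.55387053 0.16721424 0.16928355]
```

```bash
cat >> h.py <<'E'
YA=-np.arctan(0.069);FX=np.array([np.cos(YA),np.sin(YA)]);FY=np.array([-np.sin(YA),np.cos(YA)])
def fxy(x,y): return F0+FX*x+FY*y
E
python3 - <<'E'
from h import *
b=np.array([0.4669,0.]);s=lambda p:(p[:2]-b)@FY
L=s(onz('top',(240.4,287),.0705));R=s(onz('top',(317,287),.0705))
print(L,R,L-R)
el=s(onz('top',(45/3+129.7,268),.075)),s(onz('top',(41/3+129.7,284),.075)),s(onz('top',(709.5/3+129.7,291),.075));print(el)
a=s(onz('top',(276.2,287),.066));c=s(onz('top',(297.2,287),.066));print('rec',a,c,(a+c)/2)
F0y=((L-30e-3)+(R+130e-3)+ (el[0]+el[1])/2-.23+el[2]+.23)/4;print('fence centre along',F0y)
F0=b+FY*F0y;print(F0, 'rec fence y',(a+c)/2-F0y)
z=np.load('top0.npz');X=cloud('top',z['d']);g=z['p'].astype(int)
m=(X[...,2]>.10)&(X[...,2]<.2);m[:,:130]=0;m[:, 200:]=0;m[:225]=0;m[310:]=0
P=X[m];l=(P[:,:2]-F0);lx=l@FX;ly=l@FY
T=P[:,2]>.14
print('leaf top pts x',lx[T].min(),lx[T].max(),'y',np.percentile(ly[T],[1,50,99]),P[T][:,2].min(),P[T][:,2].max())
# tbar
m=(X[...,2]>.03)&(X[...,2]<.06);m[:,:295]=0;m[:,330:]=0;m[:140]=0;m[240:]=0
P=X[m];print('rib',P.min(0),P.max(0),P.mean(0))
ys,xs=np.nonzero(m);
(cx,cy),wh,an=cv2.minAreaRect(np.stack([xs,ys],1).astype(np.float32));print(cx,cy,wh,an)
vx=cv2.fitLine(P[:,:2].astype(np.float32),cv2.DIST_L2,0,.01,.01).ravel();print(vx,np.degrees(np.arctan2(vx[1],vx[0])))
foot=(g.min(2)>130);foot[:,:295]=0;foot[:,330:]=0;foot[:150]=0;foot[235:]=0
Q=X[foot&(X[...,2]<.015)];print('foot',Q.min(0),Q.max(0))
E
```

```text
0.012692842218852292 -0.14587125982877122 0.1585641020476235
(np.float64(0.21255672280823862), np.float64(0.21205277050054894), np.float64(-0.246908867127922))
rec -0.0613913638456001 -0.10511181084058697 -0.08325158734309354
fence centre along -0.016945634520861792
[ 0.46573352 -0.01690544] rec fence y -0.06630595282223176
leaf top pts x -0.014723366183286667 0.07574732785335227 y [0.17007591 0.1744464  0.18449679] 0.14005196957640698 0.1692835546462054
rib [ 0.60191212 -0.15562678  0.03026714] [ 0.75055706 -0.14248854  0.04601572] [ 0.67506419 -0.14879773  0.04123824]
312.5 189.5 (65.0, 3.0) 90.0
[ 0.9990296  -0.04404369  0.6750642  -0.14879774] -2.5243337
foot [ 0.60119223 -0.17897464 -0.00463456] [ 0.76690974 -0.12090184  0.01499474]
```

```bash
cat >> h.py <<'E'
F0=np.array([0.46573,-0.01691])
def tof(P): l=np.array(P)[...,:2]-F0; return np.stack([l@FX,l@FY,np.array(P)[...,2]],-1)
def tow(x,y,z): return np.r_[fxy(x,y),z]
E
python3 - <<'E'
from h import *
z=np.load('top0.npz');X=cloud('top',z['d']);G=tof(X)
m=(G[...,2]>.13)&(G[...,2]<.2)&(np.abs(G[...,1]-.177)<.03)
for v in range(238,296,4):
    i=np.nonzero(m[v])[0]
    if len(i): print(v,i.min(),i.max(),[np.round(G[v,k],3).tolist() for k in (i.min()+1,(i.min()+i.max())//2,i.max()-1)])
g=cv2.cvtColor(z['p'],cv2.COLOR_RGB2GRAY)
for v in (250,260,270): print(v,g[v,148:175])
s=cv2.imread('pics/side0.png');cv2.imwrite('pics/side_l.png',cv2.resize(s[245:350,300:410],None,fx=6,fy=5.5,interpolation=cv2.INTER_CUBIC))
t=cv2.imread('pics/top0.png');cv2.imwrite('pics/top_l.png',cv2.resize(t[230:310,130:210],None,fx=7,fy=7,interpolation=cv2.INTER_CUBIC))
E
```

```text
246 156 167 [[0.068, 0.18, 0.168], [0.068, 0.173, 0.167], [0.07, 0.171, 0.141]]
250 156 167 [[0.06, 0.181, 0.164], [0.061, 0.173, 0.167], [0.063, 0.171, 0.14]]
254 155 167 [[0.053, 0.182, 0.164], [0.053, 0.172, 0.166], [0.055, 0.17, 0.139]]
258 155 166 [[0.046, 0.182, 0.162], [0.046, 0.173, 0.166], [0.047, 0.171, 0.142]]
262 155 166 [[0.038, 0.181, 0.163], [0.039, 0.173, 0.164], [0.04, 0.17, 0.142]]
266 154 165 [[0.031, 0.182, 0.165], [0.031, 0.175, 0.164], [0.032, 0.171, 0.144]]
270 154 165 [[0.024, 0.181, 0.163], [0.024, 0.174, 0.164], [0.024, 0.171, 0.142]]
274 154 165 [[0.016, 0.182, 0.16], [0.017, 0.174, 0.16], [0.017, 0.171, 0.14]]
278 153 165 [[0.009, 0.183, 0.161], [0.009, 0.173, 0.161], [0.009, 0.171, 0.137]]
282 153 164 [[0.002, 0.182, 0.161], [0.002, 0.175, 0.161], [0.002, 0.17, 0.142]]
286 153 163 [[-0.006, 0.181, 0.16], [-0.005, 0.174, 0.16], [-0.005, 0.171, 0.146]]
290 153 162 [[-0.013, 0.181, 0.158], [-0.013, 0.175, 0.159], [-0.013, 0.171, 0.15]]
250 [ 96  95  97  96  95  94 121 172 211 220 218 219 221 217 178 118  79  78
  79  88  93  99  97  98  99  98  99]
260 [ 96  96  93  95  92 100 146 201 220 217 217 218 223 210 148  87  78  79
  82  89  92  91  91  93  92  94  98]
270 [211 205 204 203 202 205 216 218 216 216 218 221 208 148  90  79  80  93
 120 143 155 160 159 146 115 100 103]
```

View pics/side_l.png

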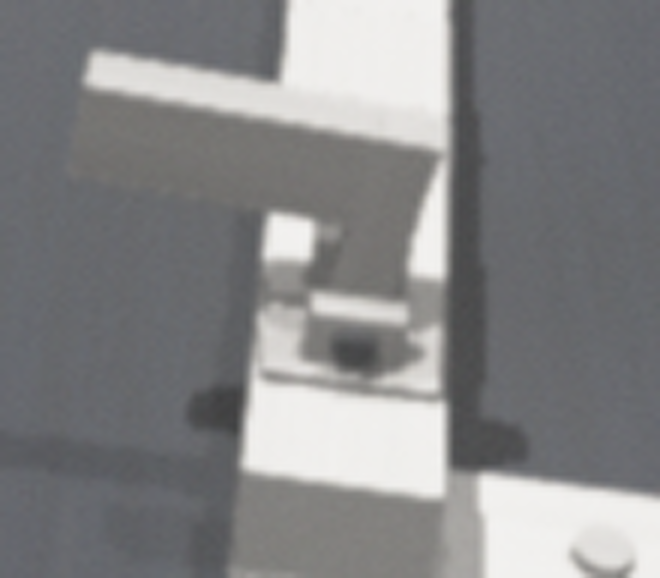

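View pics/top_l.png

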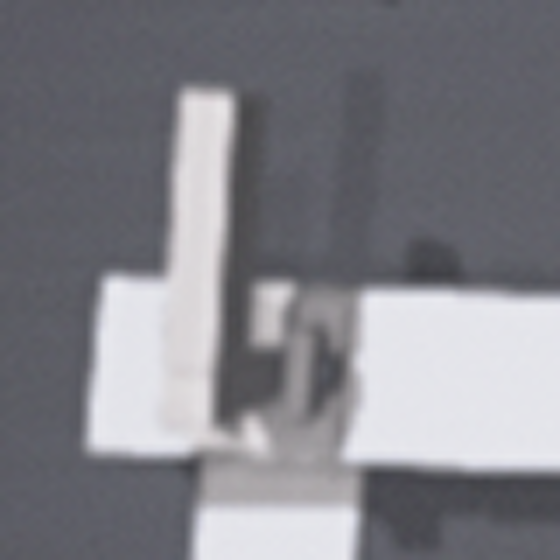

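Run:
```python
from h import *
for v,l,r,z in ((250,154.6,162.3,.167),(260,154.0,161.9,.1655),(270,153.0,161.1,.1635)):
    a=tof(onz('top',(l,v),z));b=tof(onz('top',(r,v),z));print(a,b,(a+b)/2)
hy=.1765
print('hinge',tow(0,hy,.092),'gauge tgt',tow(.05,hy-.082,0),'catch',tow(0,-.0663,.04))
# tbar foot extents at z=.008 from brightness
z=np.load('top0.npz');g=cv2.cvtColor(z['p'],cv2.COLOR_RGB2GRAY)
for v in (175,205): print(v,g[v,296:328])
for u in (304,320,313): print(u,g[154:166,u],g[216:230,u])
```

```text
[0.06007855 0.18448574 0.167     ] [0.0606658  0.17024205 0.167     ] [0.06037218 0.17736389 0.167     ]
[0.04172179 0.18429705 0.1655    ] [0.04232011 0.16971825 0.1655    ] [0.04202095 0.17700765 0.1655    ]
[0.02342735 0.1850001  0.1635    ] [0.024037   0.17007767 0.1635    ] [0.02373218 0.17753889 0.1635    ]
hinge [0.47787961 0.15917134 0.092     ] gauge tgt [0.52211643 0.07392403 0.        ] catch [ 0.46116615 -0.08305273  0.04      ]
175 [ 99  99  96  98 151 219 231 230 229 228 228 230 230 217 166 179 223 231
 221 205 220 228 229 229 231 223 174 115  95  95  97  93]
205 [ 98  98  96 102 154 219 231 229 229 229 229 231 231 220 175 178 222 230
 223 207 209 224 229 229 231 227 195 136  98  94  95  97]
304 [ 96  98  95  96  95 116 175 224 230 229 229 229] [228 229 229 228 229 229 225 184 123  91  95  96  99  98]
320 [ 96  95  93  95  91 115 168 223 231 232 231 231] [230 231 230 230 230 231 230 206 135  84  88  98  97  98]
313 [100 134 187 226 229 228 229 229 229 228 227 228] [230 231 232 231 225 186 134  98  80  72  71  79  88  95]
```

```bash
cat >> h.py <<'E'
def plan(target,toolx=None,R1=None):
    """shift (cm) and rotvec (deg) in tool axes from present pose"""
    s=observe();R=s['orientation'];p=s['tool_pos']
    if toolx is not None:
        tx=np.r_[toolx,0];R1=np.stack([tx,np.cross([0,0,-1.],tx),[0,0,-1.]],1)
    sh=R.T@(np.array(target)-p)*100;rv=np.degrees(cv2.Rodrigues(R.T@R1)[0].ravel()) if R1 is not None else 0
    print('t',s['t'],'shift',np.round(sh,2),'turn',np.round(rv,2));return sh,rv
E
python3 - <<'E'
from h import *
z=np.load('top0.npz');X=cloud('top',z['d'])
for v,u in [(310,530),(350,545),(400,555),(340,525),(380,540),(300,520)]: print(v,u,X[v,u])
print(proj('top',observe()['tool_pos']))
P=[onz('top',q,.008)[:2] for q in ((300.1,175),(322.4,175),(300.1,205),(322.7,205),(304,159.8),(320,159.9),(304,223.4),(320,223.7))]
print(P)
print('ctr', (P[0]+P[1]+P[2]+P[3])/4,(P[4]+P[5]+P[6]+P[7])/4, 'dirs',P[2]-P[0],P[3]-P[1])
plan(tow(0,-.066,.11),-FY)
E
```

```text
310 530 [ 0.39953638 -0.59485715  0.05133303]
350 545 [ 0.31905109 -0.61243938  0.05466156]
400 555 [ 0.21529469 -0.63379161  0.03159195]
340 525 [ 3.30966103e-01 -6.07165073e-01  3.15939464e-04]
380 540 [ 0.24778851 -0.62654405  0.00292576]
300 520 [ 0.41699125 -0.60862053 -0.00080278]
[609.59309017 415.59546269]
[array([ 0.71728356, -0.12483215]), array([ 0.71591133, -0.1771461 ]), array([ 0.64575601, -0.12205754]), array([ 0.64435314, -0.17434969]), array([ 0.75404712, -0.13547804]), array([ 0.75282205, -0.17326799]), array([ 0.60260156, -0.1293385 ]), array([ 0.60090966, -0.16601894])]
ctr [ 0.68082601 -0.14959637] [ 0.6775951  -0.15102587] dirs [-0.07152755  0.0027746 ] [-0.07155819  0.00279641]
t 0.15 shift [-44.04 -40.59   5.78] turn [1.000e-02 5.000e-02 2.376e+01]
```

Emit:
servo_tool(rows=[[6, [-5, 0, -2], [0, 0, 0]], [2, [-10, -2, -2], [0, 0, 0]], [0, [-15, -5.5, -2], [0, 0, 4]], [0, [-19, -10, -2], [0, 0, 8]], [0, [-23, -14.5, -2], [0, 0, 12]], [0, [-27, -19, -2], [0, 0, 16]], [0, [-31, -23.5, -1], [0, 0, 20]], [0, [-35, -28, 0], [0, 0, 23.8]], [0, [-39, -33, 2], [0, 0, 23.8]], [0, [-44, -38, 4], [0, 0, 23.8]]])

```text
t: 1.4
tool_pos: [0.4316, -0.1041, 0.1318]
orientation: [[-0.07, -0.998, 0.001], [-0.998, 0.07, -0.0], [0.0, -0.001, -1.0]]
ft_force: [1.2, -0.6, -0.6]
gripper_width: 0.0006
```

Run:
```python
from h import *
print(observe()['tool_pos'],observe()['gripper_width'],observe()['ft_force'])
plan(tow(0,-.066,.07),-FY)
```

```text
[ 0.43156842 -0.10407836  0.13184548] 0.0006146500900689107 [ 1.15384381 -0.58487019 -0.56637885]
t 1.4 shift [-2.33 -2.8   6.19] turn [-0.05 -0.   -0.07]
```

Emit:
servo_tool(rows=[[0, [-2.3, -2.8, 2], [0, 0, 0]], [0, [-2.3, -2.8, 5], [0, 0, 0]], [0, [-2.3, -2.8, 5], [0, 0, 0]]])

```text
t: 1.78
tool_pos: [0.4586, -0.0843, 0.0805]
orientation: [[-0.069, -0.998, -0.004], [-0.998, 0.069, 0.001], [-0.001, 0.004, -1.0]]
ft_force: [-0.3, -0.3, -0.1]
gripper_width: 0.0004
```

Run:
```python
from h import *
print(observe()['tool_pos'],tof(observe()['tool_pos']))
plan(tow(0,-.066,.04),-FY)
p,d=capture('top');cv2.imwrite('pics/t1.png',cv2.resize(p[220:340,220:360,::-1],None,fx=5,fy=5))
```

```text
[ 0.45864826 -0.08429848  0.08054874] [-0.00242617 -0.06771612  0.08054874]
t 1.775 shift [-0.17 -0.26  4.05] turn [ 0.23  0.04 -0.  ]
```

View pics/t1.png

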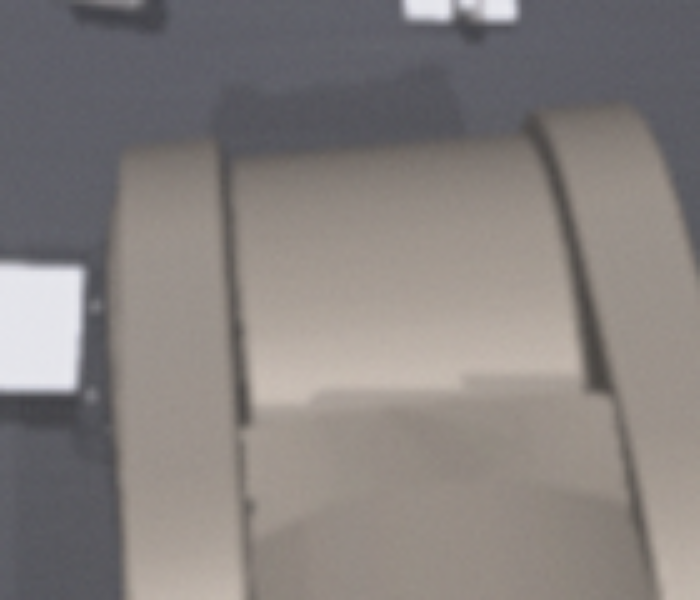

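Emit:
servo_tool(rows=[[0, [-0.1, -0.1, 1.5], [0, 0, 0]], [0, [-0.1, -0.1, 2.5], [0, 0, 0]], [0, [-0.1, -0.1, 3.0], [0, 0, 0]], [0, [-0.1, -0.1, 3.4], [0, 0, 0]], [0, [-0.1, -0.1, 3.8], [0, 0, 0]], [0, [-0.1, -0.1, 4.1], [0, 0, 0]], [0, [-0.1, -0.1, 4.1], [0, 0, 0]]])

```text
t: 2.7
tool_pos: [0.4612, -0.0838, 0.041]
orientation: [[-0.069, -0.998, -0.0], [-0.998, 0.069, 0.0], [-0.0, 0.0, -1.0]]
ft_force: [1.0, -0.2, -0.6]
gripper_width: 0.0006
```

Emit:
servo_tool(rows=[[0, [0, 0, 0.2], [0, 0, 0]], [0, [0, 0, 0.3], [0, 0, 0]], [0, [0, 0, 0.3], [0, 0, 0]]])

```text
t: 3.08
tool_pos: [0.4613, -0.0838, 0.0381]
orientation: [[-0.07, -0.998, -0.0], [-0.998, 0.07, 0.0], [-0.0, 0.0, -1.0]]
ft_force: [0.9, -0.0, 0.9]
gripper_width: 0.0006
```

Emit:
servo_tool(rows=[[0, [0, 0, 0.1], [0, 0, 0]], [0, [0, 0, 0.2], [0, 0, 0]], [0, [0, 0, 0.3], [0, 0, 0]]])

```text
t: 3.45
tool_pos: [0.4613, -0.0838, 0.0351]
orientation: [[-0.07, -0.998, 0.0], [-0.998, 0.07, 0.0], [-0.0, -0.0, -1.0]]
ft_force: [0.6, 0.8, -0.5]
gripper_width: 0.0004
```

Emit:
servo_tool(rows=[[0, [0, 0, 0.2], [0, 0, 0]], [0, [0, 0, 0.4], [0, 0, 0]]])

```text
t: 3.7
tool_pos: [0.4613, -0.0838, 0.031]
orientation: [[-0.07, -0.998, 0.0], [-0.998, 0.07, 0.0], [-0.0, -0.0, -1.0]]
ft_force: [-0.0, 0.5, -0.2]
gripper_width: 0.0005
```

Run:
```python
from h import *
s=observe();print(s['tool_pos'],s['ft_force'],s['moment'])
p,d=capture('side');cv2.imwrite('pics/s1.png',cv2.resize(p[150:350,250:450,::-1],None,fx=3,fy=3,interpolation=cv2.INTER_CUBIC))
```

```text
[ 0.4613299  -0.08383054  0.03101291] [-0.02142368  0.50644987 -0.17567492] [0.04776428 0.00103028 0.04062078]
```

View pics/s1.png

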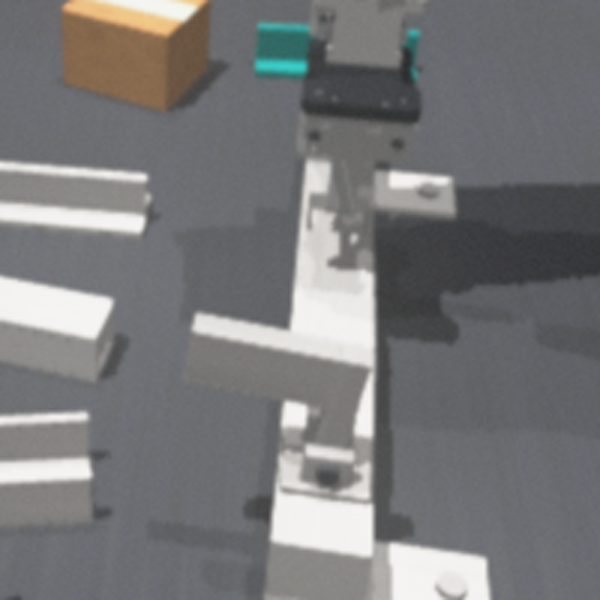

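Run:
```python
from h import *
s=observe()
p,d=capture('side');q=proj('side',s['tool_pos']);print(q, proj('side',tow(0,-.066,.052)),proj('side',tow(0,-.066,.066)),proj('side',tow(0,-.066+.023,.066)))
c=p[190:270,330:400,::-1].copy();c=cv2.resize(c,None,fx=8,fy=7,interpolation=cv2.INTER_CUBIC)
cv2.circle(c,(int((q[0]-330)*8),int((q[1]-190)*7)),4,(0,0,255),-1)
cv2.imwrite('pics/s2.png',c)
p,d=capture('wrist');cv2.imwrite('pics/w2.png',p[:,:,::-1])
```

```text
[360.61261363 234.16269631] [361.64830499 226.71451793] [362.34253443 221.46799663] [362.00999498 228.01006008]
```

View pics/s2.png

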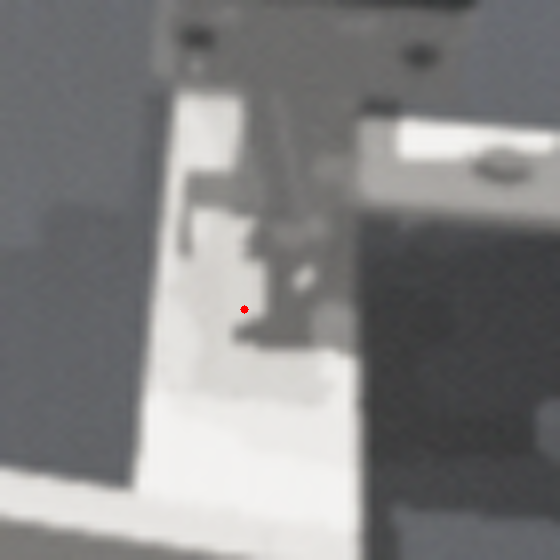

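View pics/w2.png

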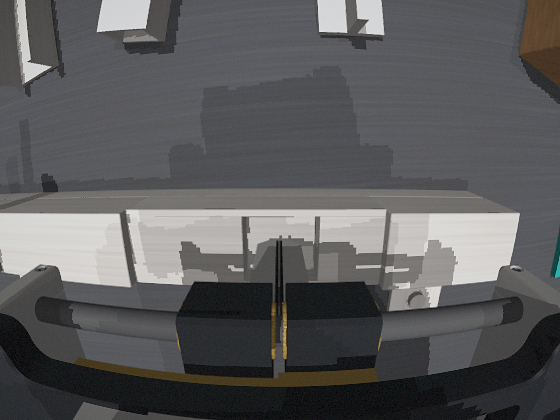

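```bash
cat >> h.py <<'E'
def wproj(P):
    m,R,t=cam('wrist');q=R@np.array(P)+t;th=np.arctan2(np.hypot(q[0],q[1]),q[2]);h=np.hypot(q[0],q[1])
    return np.array([m['cx']+m['fx']*th*q[0]/h,m['cy']+m['fy']*th*q[1]/h])
E
python3 - <<'E'
from h import *
s=observe();print('tcp',wproj(s['tool_pos']),'cam',-cam('wrist')[1].T@cam('wrist')[2])
for x in(-.021,.021):
  for y in (-.089,-.043): print(x,y,[np.round(wproj(tow(x,y,z)),0) for z in (.066,.052,.040)])
p,d=capture('wrist');cv2.imwrite('pics/w3.png',cv2.resize(p[180:320,190:370,::-1],None,fx=4,fy=4,interpolation=cv2.INTER_CUBIC))
E
```

```text
tcp [277.77308534 233.47765574] cam [ 0.53478236 -0.08961848  0.24739776]
-0.021 -0.089 [array([313., 283.]), array([311., 273.]), array([309., 266.])]
-0.021 -0.043 [array([239., 283.]), array([242., 273.]), array([243., 266.])]
0.021 -0.089 [array([315., 219.]), array([313., 213.]), array([311., 208.])]
0.021 -0.043 [array([236., 219.]), array([239., 213.]), array([241., 208.])]
```

View pics/w3.png

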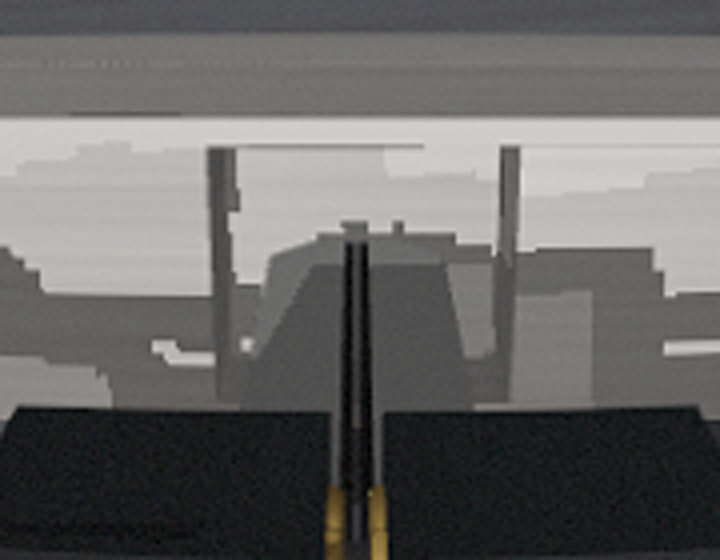

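```bash
cat >> h.py <<'E'
def wcloud(d):
    m,R,t=cam('wrist');v,u=np.mgrid[0:420,0:560].astype(float)
    a=(u-m['cx'])/m['fx'];b=(v-m['cy'])/m['fy'];th=np.hypot(a,b)+1e-9;k=np.tan(th)/th
    P=np.stack([a*k*d,b*k*d,d],-1)-t
    return P@R
E
python3 - <<'E'
from h import *
p,d=capture('side');G=tof(cloud('side',d))
for v in (215,222,228,232,236,240,245): print(v,[(u,*(np.round(G[v,u]*1000).astype(int))) for u in range(352,376,3)])
p,d=capture('wrist');G=tof(wcloud(d));print('wrist')
for v in (222,230,236,240,244,248,256,265): print(v,[(u,*(np.round(G[v,u]*1000).astype(int))) for u in (252,262,270,277,279,283,290,300)])
E
```

```text
215 [(352, np.int64(23), np.int64(-86), np.int64(66)), (355, np.int64(16), np.int64(-91), np.int64(63)), (358, np.int64(10), np.int64(-93), np.int64(63)), (361, np.int64(5), np.int64(-54), np.int64(91)), (364, np.int64(-1), np.int64(-57), np.int64(89)), (367, np.int64(-7), np.int64(-57), np.int64(90)), (370, np.int64(-15), np.int64(-92), np.int64(67)), (373, np.int64(-22), np.int64(-91), np.int64(68))]
222 [(352, np.int64(21), np.int64(-92), np.int64(42)), (355, np.int64(15), np.int64(-81), np.int64(51)), (358, np.int64(8), np.int64(-82), np.int64(51)), (361, np.int64(2), np.int64(-81), np.int64(53)), (364, np.int64(-4), np.int64(-82), np.int64(53)), (367, np.int64(-11), np.int64(-83), np.int64(53)), (370, np.int64(-17), np.int64(-86), np.int64(52)), (373, np.int64(-22), np.int64(-68), np.int64(66))]
228 [(352, np.int64(20), np.int64(-41), np.int64(65)), (355, np.int64(14), np.int64(-41), np.int64(66)), (358, np.int64(8), np.int64(-41), np.int64(67)), (361, np.int64(2), np.int64(-41), np.int64(67)), (364, np.int64(-4), np.int64(-42), np.int64(67)), (367, np.int64(-10), np.int64(-44),
[... 4250 characters left out ...]
.int64(10), np.int64(-63), np.int64(95)), (277, np.int64(9), np.int64(-67), np.int64(92)), (279, np.int64(9), np.int64(-68), np.int64(92)), (283, np.int64(10), np.int64(-70), np.int64(96)), (290, np.int64(10), np.int64(-73), np.int64(95)), (300, np.int64(10), np.int64(-79), np.int64(95))]
265 [(252, np.int64(-15), np.int64(-50), np.int64(50)), (262, np.int64(10), np.int64(-60), np.int64(106)), (270, np.int64(10), np.int64(-64), np.int64(107)), (277, np.int64(9), np.int64(-67), np.int64(103)), (279, np.int64(8), np.int64(-68), np.int64(103)), (283, np.int64(10), np.int64(-70), np.int64(106)), (290, np.int64(10), np.int64(-73), np.int64(107)), (300, np.int64(10), np.int64(-78), np.int64(106))]
```

Emit:
servo_tool(rows=[[0, [0, 0, 0.4], [0, 0, 0]], [0, [0, 0, 0.8], [0, 0, 0]], [0, [0, 0, 1.2], [0, 0, 0]], [0, [0, 0, 1.4], [0, 0, 0]]])

```text
t: 4.5
tool_pos: [0.4611, -0.0837, 0.0168]
orientation: [[-0.07, -0.998, -0.0], [-0.998, 0.07, 0.0], [-0.0, 0.0, -1.0]]
ft_force: [0.5, -0.5, -0.1]
gripper_width: 0.0006
```

Emit:
servo_tool(rows=[[0, [0, 0, 0.2], [0, 0, 0]], [0, [0, 0, 0.4], [0, 0, 0]]])

```text
t: 4.75
tool_pos: [0.4614, -0.0838, 0.0131]
orientation: [[-0.07, -0.998, 0.0], [-0.998, 0.07, -0.0], [-0.0, -0.0, -1.0]]
ft_force: [-1.0, -0.4, 3.3]
gripper_width: 0.0004
```

Run:
```python
from h import *
s=observe();print(s['tool_pos'],s['ft_force'])
p,d=capture('wrist');G=tof(wcloud(d));print('wrist')
for v in (216,222,226,230,234,238,244,248): print(v,[(u,*(np.round(G[v,u]*1000).astype(int).tolist())) for u in (252,270,277,283,290)])
cv2.imwrite('pics/w4.png',cv2.resize(p[180:320,190:370,::-1],None,fx=4,fy=4,interpolation=cv2.INTER_CUBIC))
```

```text
[ 0.46135238 -0.08381776  0.01314874] [-0.96141458 -0.36142654  3.33980489]
wrist
216 [(252, 27, -53, 62), (270, 27, -63, 62), (277, 27, -67, 62), (283, 27, -70, 63), (290, 27, -74, 61)]
222 [(252, 25, -54, 66), (270, 24, -63, 65), (277, 25, -67, 66), (283, 25, -70, 66), (290, 24, -74, 65)]
226 [(252, 17, -52, 49), (270, 17, -63, 50), (277, 17, -67, 50), (283, 17, -70, 50), (290, 17, -74, 50)]
230 [(252, 15, -52, 51), (270, 15, -63, 50), (277, 15, -67, 51), (283, 15, -70, 50), (290, 15, -74, 50)]
234 [(252, 12, -52, 48), (270, 12, -63, 50), (277, 12, -67, 50), (283, 13, -70, 51), (290, 12, -74, 49)]
238 [(252, 10, -52, 50), (270, 10, -63, 50), (277, 10, -67, 49), (283, 10, -70, 50), (290, 10, -74, 50)]
244 [(252, 6, -52, 50), (270, 10, -63, 61), (277, 9, -67, 57), (283, 10, -70, 61), (290, 10, -74, 59)]
248 [(252, 4, -52, 50), (270, 11, -63, 68), (277, 9, -67, 63), (283, 10, -70, 66), (290, 10, -74, 67)]
```

View pics/w4.png

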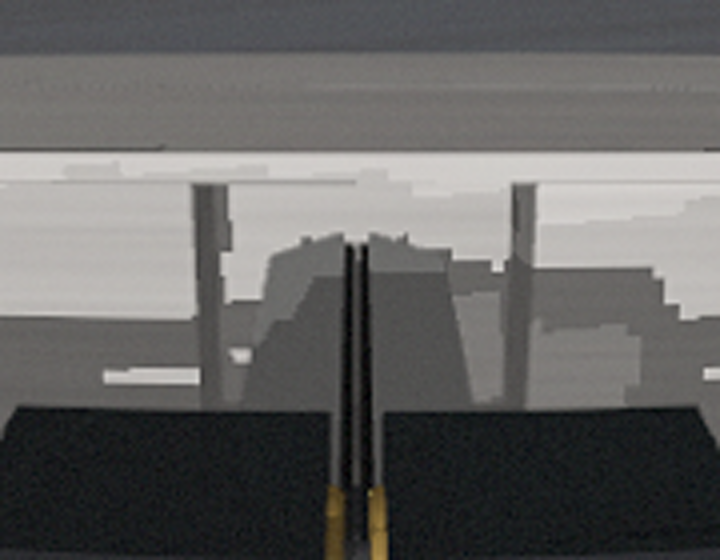

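Emit:
servo_tool(rows=[[0, [0, 0, 0.2], [0, 0, 0]], [0, [0, 0, 0.4], [0, 0, 0]], [0, [0, 0, 0.6], [0, 0, 0]], [0, [0, 0, 0.8], [0, 0, 0]], [0, [0, 0, 1.0], [0, 0, 0]], [0, [0, 0, 1.0], [0, 0, 0]]])

```text
t: 5.55
tool_pos: [0.4612, -0.0838, 0.0029]
orientation: [[-0.07, -0.998, -0.0], [-0.998, 0.07, 0.0], [-0.0, 0.0, -1.0]]
ft_force: [-0.4, -1.2, 0.0]
gripper_width: 0.0004
```

Emit:
servo_tool(rows=[[0, [0, 0, 0.1], [0, 0, 0]], [0, [0, 0, 0.2], [0, 0, 0]], [0, [0, 0, 0.2], [0, 0, 0]]])

```text
t: 5.92
tool_pos: [0.4616, -0.0839, 0.0023]
orientation: [[-0.07, -0.998, 0.0], [-0.998, 0.07, -0.001], [0.001, -0.001, -1.0]]
ft_force: [-9.8, 1.7, 32.6]
gripper_width: 0.0004
```

Emit:
servo_tool(rows=[[0, [0, 0, -2], [0, 0, 0]], [0, [0, 0, -6], [0, 0, 0]], [0, [0, 1, -9.5], [0, 0, 0]], [0, [-4, 3.2, -9.5], [0, 0, 0]], [0, [-9, 3.2, -9.5], [0, 0, 0]], [0, [-14, 3.2, -9.5], [0, 0, 0]], [0, [-19, 3.2, -9.5], [0, 0, 0]], [0, [-24.4, 3.2, -9.5], [0, 0, 0]], [0, [-24.4, 3.2, -9.5], [0, 0, 0]]])

```text
t: 7.05
tool_pos: [0.4461, 0.1659, 0.0963]
orientation: [[-0.064, -0.998, 0.0], [-0.998, 0.064, 0.002], [-0.002, -0.0, -1.0]]
ft_force: [0.6, -0.7, -0.6]
gripper_width: 0.0001
```

Run:
```python
from h import *
s=observe();print(tof(s['tool_pos']),s['ft_force'])
p,d=capture('top');G=tof(cloud('top',d));print(np.round(G[287,278:298:3],3).tolist())
cv2.imwrite('pics/t2.png',cv2.resize(p[180:340,110:330,::-1],None,fx=3.5,fy=3.5,interpolation=cv2.INTER_CUBIC))
p,d=capture('side')
cv2.imwrite('pics/s3.png',cv2.resize(p[170:370,270:430,::-1],None,fx=3,fy=3,interpolation=cv2.INTER_CUBIC))
```

```text
[-0.03216624  0.18107315  0.09625419] [ 0.59397305 -0.70573551 -0.55942835]
[[-0.0, -0.049, 0.04], [-0.0, -0.055, 0.042], [0.017, -0.038, 0.896], [0.0, -0.068, 0.04], [0.001, -0.074, 0.04], [0.001, -0.081, 0.04], [0.001, -0.087, 0.039]]
```

View pics/t2.png

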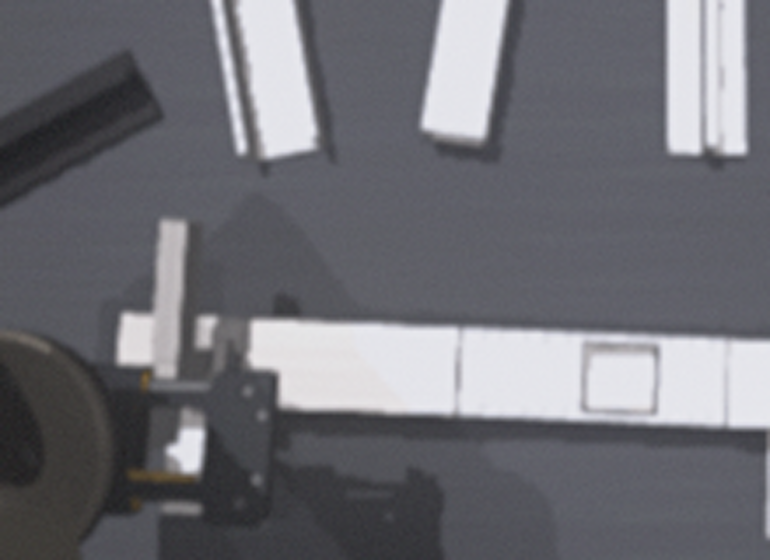

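View pics/s3.png

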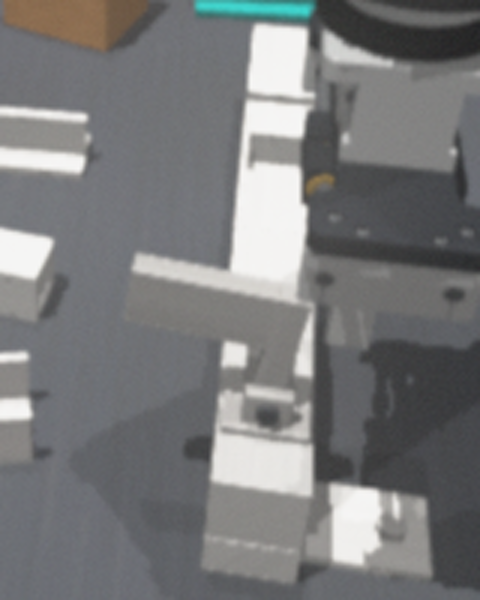

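Emit:
servo_tool(rows=[[0, [0.2, -1.0, -0.2], [0, 0, 0]], [0, [0.2, -2.2, -0.47], [0, 0, 0]], [0, [0.2, -3.7, -0.44], [0, 0, 0]], [0, [0.2, -5.1, 0.05], [0, 0, 0]], [0, [0.2, -6.55, 0.9], [0, 0, 0]], [0, [0.2, -7.4, 2.0], [0, 0, 0]], [0, [0.2, -8.0, 3.0], [0, 0, 0]], [0, [0.2, -8.0, 3.4], [0, 0, 0]], [0, [0.2, -8.0, 3.5], [0, 0, 0]]])

```text
t: 8.28
tool_pos: [0.5267, 0.1542, 0.0622]
orientation: [[-0.07, -0.998, 0.001], [-0.998, 0.07, -0.0], [0.0, -0.001, -1.0]]
ft_force: [-5.8, -5.3, 29.4]
gripper_width: 0.0003
```

Run:
```python
from h import *
s=observe();print(tof(s['tool_pos']),s['ft_force'])
p,d=capture('side')
cv2.imwrite('pics/s4.png',cv2.resize(p[170:370,270:430,::-1],None,fx=3,fy=3,interpolation=cv2.INTER_CUBIC))
```

```text
[0.0490348  0.17486969 0.06216462] [-5.80437798 -5.2528502  29.42478564]
```

View pics/s4.png

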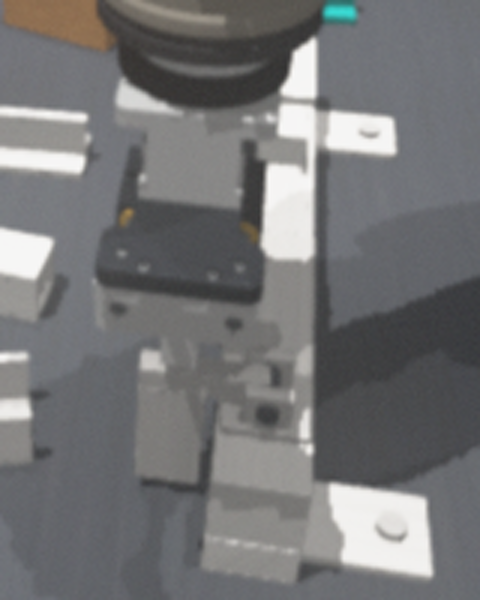

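Emit:
servo_tool(rows=[[0, [0, 0, -2], [0, 0, 0]], [0, [0, 0, -6], [0, 0, 0]], [2, [5, -2, -8], [0, 0, 0]], [4, [10, -4, -8], [0, 0, -1.8]], [4, [15, -7, -8], [0, 0, -1.8]], [4, [20, -10, -8], [0, 0, -1.8]], [4, [24, -13, -8], [0, 0, -1.8]], [4, [27, -15, -8], [0, 0, -1.8]], [4, [29, -17, -8], [0, 0, -1.8]], [4, [29, -17, -8], [0, 0, -1.8]]])

```text
t: 9.57
tool_pos: [0.6758, -0.1487, 0.1403]
orientation: [[-0.041, -0.999, -0.0], [-0.999, 0.041, -0.0], [0.0, 0.0, -1.0]]
ft_force: [-0.5, 0.8, -0.7]
gripper_width: 0.0397
```

Run:
```python
from h import *
s=observe();print(s['tool_pos'],tof(s['tool_pos']),s['ft_force'])
p,d=capture('top');np.savez('top2.npz',p=p,d=d);G=tof(cloud('top',d))
cv2.imwrite('pics/t3.png',cv2.resize(p[140:340,110:340,::-1],None,fx=3,fy=3,interpolation=cv2.INTER_CUBIC))
m=(G[...,2]>.085)&(G[...,2]<.115)&(abs(G[...,1]-.177)<.03);v,u=np.nonzero(m);print(v.min(),v.max(),u.min(),u.max())
g=cv2.cvtColor(p,cv2.COLOR_RGB2GRAY)
for v in range(240,280,6): print(v,[(u,np.round(G[v,u],3).tolist()) for u in (158,161,164)],g[v,148:176])
plan([0.6776,-0.1497,.013-.0375],np.array([-.039,-.9992]))
p,d=capture('wrist');cv2.imwrite('pics/w5.png',p[:,:,::-1])
```

```text
[ 0.67575269 -0.14871586  0.14026966] [ 0.21859754 -0.11703602  0.14026966] [-0.54343943  0.78520703 -0.70744039]
249 289 155 177
240 [(158, [0.093, 0.23, -0.001]), (161, [0.093, 0.223, -0.001]), (164, [0.093, 0.215, 0.003])] [ 96  97  98  98  96  96  96  96  93  97  95  96  98  96  99  97  96 101
  98  98  98  97  96  99  98  98  96 100]
246 [(158, [0.079, 0.228, 0.001]), (161, [0.08, 0.222, -0.0]), (164, [0.08, 0.215, -0.002])] [93 95 96 95 95 96 96 93 97 95 95 95 95 94 96 96 92 93 95 95 93 94 94 94
 96 94 95 96]
252 [(158, [0.066, 0.227, 0.001]), (161, [0.066, 0.221, -0.001]), (164, [0.066, 0.214, -0.0])] [ 96  95  96  96  98  95  96  97  96  96  95  97  97  99  95  97 141 203
 227 227 228 229 231 218 148  92  81  80]
258 [(158, [0.052, 0.226, 0.001]), (161, [0.053, 0.219, -0.0]), (164, [0.053, 0.212, 0.001])] [ 93  94  93  96  95  93  96  96  96  97  96  97  96  96  96 106 158 217
 227 227 228 229 221 154  93  79  81  81]
264 [(158, [0.039, 0.225, -0.002]), (161, [0.039, 0.217, 0.002]), (164, [0.037, 0.184, 0.099])] [ 97  98  97  98  97  98  97  97  98  98  99  98 100  96 102 147 211 227
 227 225 228 228 210 143  90  82  84  86]
270 [(158, [0.025, 0.224, -0.0]), (161, [0.026, 0.217, -0.001]), (164, [0.025, 0.182, 0.101])] [211 206 205 203 202 196 190 183 181 174 166 149 148 151 157 178 216 225
 225 226 228 217 149  91  86  95 107 118]
276 [(158, [0.012, 0.199, 0.079]), (161, [0.013, 0.193, 0.079]), (164, [0.013, 0.181, 0.1])] [228 228 228 228 228 228 229 229 224 215 208 205 182 161 178 216 224 224
 224 226 223 192 137 120 150 169 185 190]
t 9.625 shift [ 0.26 -0.26 16.49] turn [0.04 0.02 0.  ]
```

View pics/t3.png

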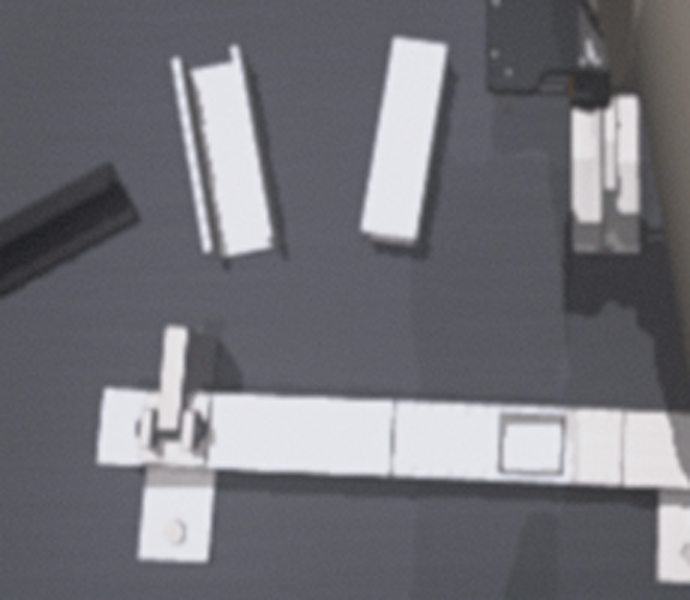

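View pics/w5.png

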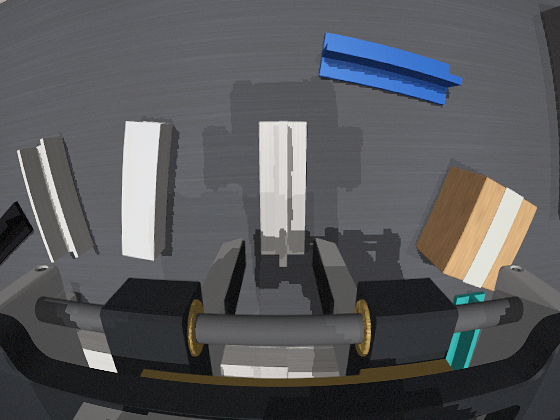

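Emit:
servo_tool(rows=[[4, [0.1, -0.2, 5], [0, 0, 0]], [4, [0.1, -0.2, 9], [0, 0, 0]], [4, [0.1, -0.2, 12], [0, 0, 0]], [4, [0.1, -0.2, 14], [0, 0, 0]], [4, [0.1, -0.2, 15.5], [0, 0, 0]], [4, [0.1, -0.2, 16.3], [0, 0, 0]], [4, [0.1, -0.2, 16.3], [0, 0, 0]]])

```text
t: 10.55
tool_pos: [0.6775, -0.1479, -0.0218]
orientation: [[-0.038, -0.999, 0.0], [-0.999, 0.038, 0.0], [-0.0, -0.0, -1.0]]
ft_force: [0.3, -0.3, 0.1]
gripper_width: 0.0397
```

Run:
```python
from h import *
s=observe();print(s['tool_pos'],s['ft_force'])
for v,u in((252,168.4),(258,167.6),(264,167)): print(tof(onz('top',(u,v),.1)))
p,d=capture('wrist');cv2.imwrite('pics/w6.png',p[:,:,::-1])
```

```text
[ 0.67745659 -0.1478808  -0.02179277] [ 0.32878553 -0.34754552  0.1488459 ]
[0.06119456 0.17671726 0.1       ]
[0.04909223 0.17725506 0.1       ]
[0.03707097 0.17738839 0.1       ]
```

View pics/w6.png

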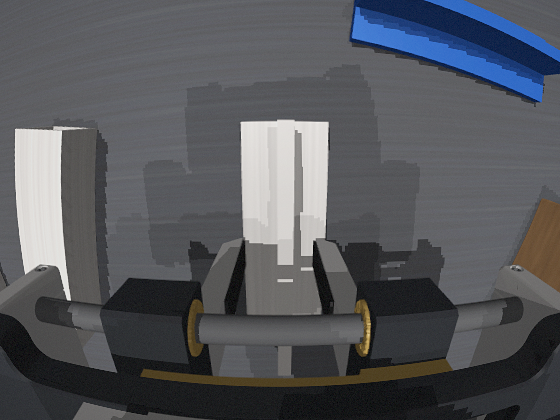

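Emit:
servo_tool(rows=[[3, [0.2, 0, 0], [0, 0, 0]], [1, [0.2, 0, 0], [0, 0, 0]], [0, [0.2, 0, 0], [0, 0, 0]], [0, [0.2, 0, 0], [0, 0, 0]], [0, [0.2, 0, 0], [0, 0, 0]]])

```text
t: 11.22
tool_pos: [0.6774, -0.1501, -0.0217]
orientation: [[-0.038, -0.999, 0.0], [-0.999, 0.038, -0.0], [0.0, -0.0, -1.0]]
ft_force: [-1.0, -0.9, 3.0]
gripper_width: 0.0076
```

Run:
```python
from h import *
s=observe();print(np.round(s['q'],1))
print(tof(s['tool_pos']))
plan(tow(.065,.085,.05),FX)
plan(tow(.065,.085,.05),-FX)
```

```text
[ 21.   38.7 -19.7  95.8  16.4  48.4 -97.8]
[ 0.22034633 -0.11826941 -0.02165715]
t 11.225 shift [-20.79  14.9   -7.17] turn [-0.000e+00 -1.000e-02 -8.825e+01]
t 11.225 shift [-20.79  14.9   -7.17] turn [-1.000e-02  0.000e+00  9.175e+01]
```

Emit:
servo_tool(rows=[[0, [0, 0, -3], [0, 0, 0]], [0, [0, 0, -7], [0, 0, -8]], [0, [-2, 1, -7], [0, 0, -18]], [0, [-5, 2, -7], [0, 0, -28]], [0, [-8, 3, -7], [0, 0, -38]], [0, [-11, 4, -7], [0, 0, -48]], [0, [-14, 5, -7], [0, 0, -58]], [0, [-17, 6, -7], [0, 0, -68]], [0, [-19, 8, -7], [0, 0, -78]], [0, [-20.8, 10, -7], [0, 0, -88.2]]])

```text
t: 12.48
tool_pos: [0.5844, 0.0627, 0.0479]
orientation: [[0.998, -0.063, -0.0], [-0.063, -0.998, 0.0], [-0.0, -0.0, -1.0]]
ft_force: [-0.4, -0.3, -2.0]
gripper_width: 0.008
```

Run:
```python
from h import *
s=observe();print(np.round(s['q'],1),tof(s['tool_pos']),s['gripper_width'],s['ft_force'])
plan(tow(.056,.085,-.0217+.004),FX)
p,d=capture('side');cv2.imwrite('pics/s5.png',p[:,:,::-1])
p,d=capture('top');cv2.imwrite('pics/t5.png',p[:,:,::-1])
```

```text
[ 22.1  30.7 -44.8 107.3  26.7  53.  -38.8] [0.1129544  0.08757518 0.04794648] 0.007985320934118615 [-0.41028843 -0.30875633 -2.03260142]
t 12.475 shift [-5.69  0.23  6.57] turn [-0.01  0.02  0.32]
```

View pics/s5.png

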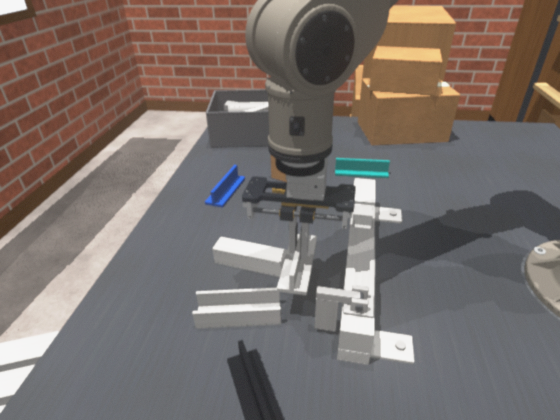

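View pics/t5.png

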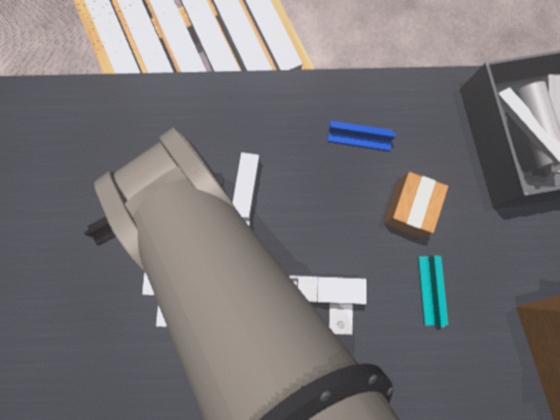

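Emit:
servo_tool(rows=[[0, [-2.5, 0.2, 1.5], [0, 0, 0.3]], [0, [-5.2, 0.2, 3], [0, 0, 0.3]], [0, [-5.2, 0.2, 5], [0, 0, 0.3]], [0, [-5.2, 0.2, 6.3], [0, 0, 0.3]], [0, [-5.2, 0.2, 6.8], [0, 0, 0.3]], [0, [-5.2, 0.2, 6.9], [0, 0, 0.3]], [0, [-5.2, 0.2, 6.9], [0, 0, 0.3]]])

```text
t: 13.45
tool_pos: [0.5338, 0.0635, -0.0206]
orientation: [[0.997, -0.075, 0.0], [-0.075, -0.997, 0.0], [0.0, -0.0, -1.0]]
ft_force: [-0.9, 0.6, -1.8]
gripper_width: 0.0075
```

Run:
```python
from h import *
s=observe();print(np.round(s['q'],1),tof(s['tool_pos']),s['gripper_width'],s['ft_force'])
p,d=capture('side');cv2.imwrite('pics/s6.png',cv2.resize(p[190:370,230:430,::-1],None,fx=4,fy=3.3,interpolation=cv2.INTER_CUBIC))
p,d=capture('wrist');cv2.imwrite('pics/w7.png',p[:,:,::-1])
```

```text
[ 20.   32.1 -42.1 116.   31.2  43.4 -45.4] [ 0.0623684   0.08487676 -0.02055909] 0.007548670938989975 [-0.93958261  0.61210048 -1.78863659]
```

View pics/s6.png

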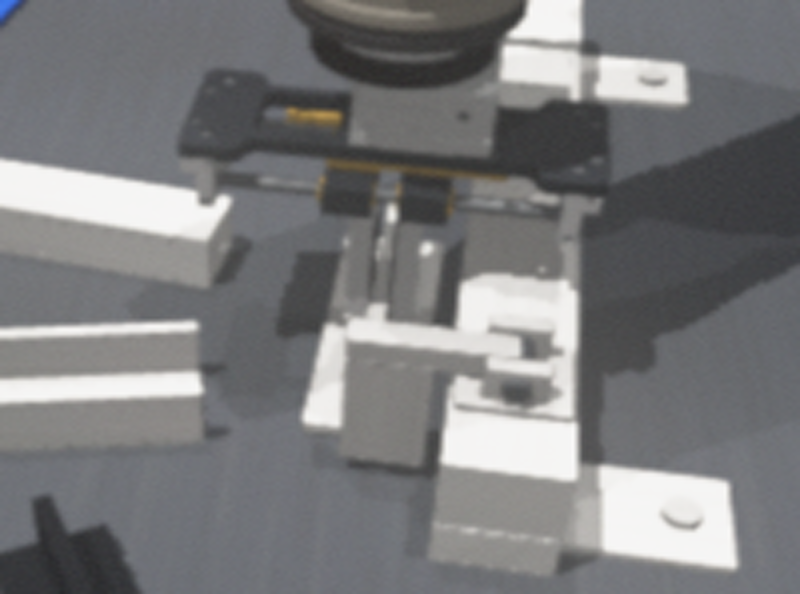

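View pics/w7.png

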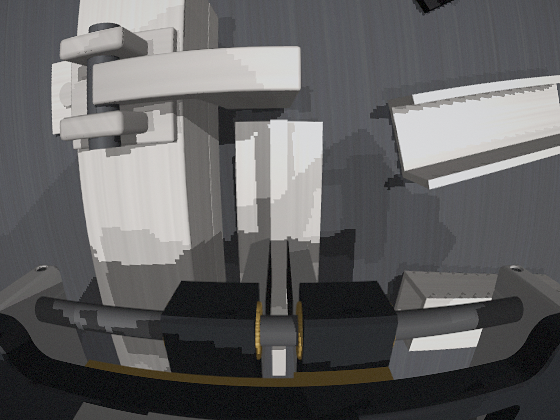

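Emit:
servo_tool(rows=[[0, [-0.5, 0, 0.1], [0, 0, -0.3]], [0, [-0.9, 0, 0.1], [0, 0, -0.3]], [0, [-1.2, 0, 0.1], [0, 0, -0.3]], [0, [-1.3, 0, 0.1], [0, 0, -0.3]], [0, [-1.3, 0, 0.1], [0, 0, -0.3]]])

```text
t: 14.18
tool_pos: [0.5228, 0.0643, -0.0211]
orientation: [[0.998, -0.07, 0.004], [-0.07, -0.998, 0.001], [0.004, -0.001, -1.0]]
ft_force: [10.4, -1.9, -7.6]
gripper_width: 0.008
```

Run:
```python
from h import *
s=observe();print(tof(s['tool_pos']),s['gripper_width'],s['ft_force'])
p,d=capture('wrist');cv2.imwrite('pics/w8.png',p[:,:,::-1])
```

```text
[ 0.05132792  0.08491277 -0.02114401] 0.00803909135031235 [10.40694022 -1.85493729 -7.59916003]
```

View pics/w8.png

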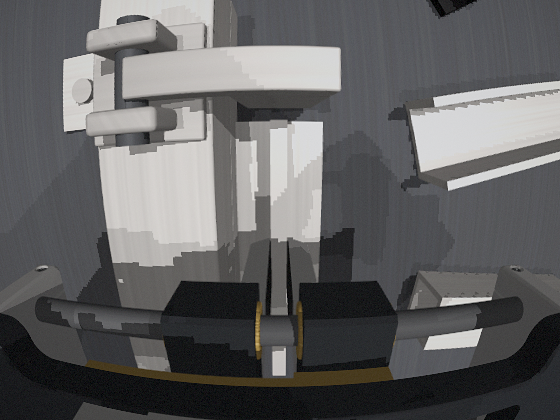

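Emit:
servo_tool(rows=[[0, [0.1, -0.4, 0], [0, 0, 0]], [0, [0.1, -0.8, 0], [0, 0, 0]], [0, [0.1, -0.95, 0], [0, 0, 0]], [0, [0.1, -1.05, 0], [0, 0, 0]], [0, [0.1, -1.05, 0], [0, 0, 0]]])

```text
t: 14.85
tool_pos: [0.5233, 0.0719, -0.0214]
orientation: [[0.997, -0.072, 0.002], [-0.072, -0.997, -0.003], [0.002, 0.003, -1.0]]
ft_force: [6.4, -14.1, 1.3]
gripper_width: 0.0076
```

Run:
```python
from h import *
s=observe();print(tof(s['tool_pos']),s['gripper_width'],s['ft_force'])
p,d=capture('wrist');cv2.imwrite('pics/w9.png',p[:,:,::-1])
```

```text
[ 0.05135809  0.09259196 -0.02143121] 0.0075528936996053925 [  6.40200499 -14.08630206   1.32485186]
```

View pics/w9.png

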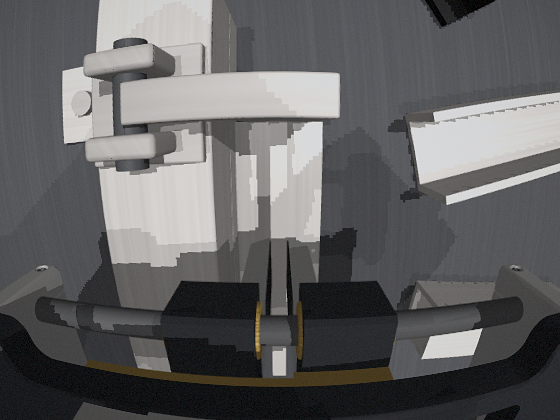

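Emit:
servo_tool(rows=[[0, [0.05, 0.1, 0], [0, 0, 0]], [0, [0.05, 0.13, 0], [0, 0, 0]], [0, [0.05, 0.13, 0], [0, 0, 0]], [1.7, [0.05, 0.13, 0], [0, 0, 0]], [1.7, [0.05, 0.13, 0], [0, 0, 0]]])

```text
t: 15.52
tool_pos: [0.5224, 0.0736, -0.0217]
orientation: [[0.998, -0.069, 0.0], [-0.069, -0.998, 0.0], [0.0, -0.0, -1.0]]
ft_force: [0.7, 0.5, 0.4]
gripper_width: 0.017
```

Emit:
servo_tool(rows=[[1.7, [0, 0, -3], [0, 0, 0]], [1.7, [0, 0, -8], [0, 0, 0]], [1.7, [0, 0, -13], [0, 0, 0]], [1.7, [0, 0, -15], [0, 0, 0]], [1.7, [0, 0, -15], [0, 0, 0]]])

```text
t: 16.15
tool_pos: [0.5231, 0.0734, 0.129]
orientation: [[0.998, -0.07, 0.002], [-0.07, -0.998, -0.0], [0.002, 0.0, -1.0]]
ft_force: [-0.7, -0.9, 0.1]
gripper_width: 0.0172
```

Run:
```python
from h import *
s=observe();print(tof(s['tool_pos']),s['gripper_width'],s['ft_force'],np.round(s['q'],1))
p,d=capture('wrist');cv2.imwrite('pics/w10.png',p[:,:,::-1]);np.savez('w10.npz',p=p,d=d);G=tof(wcloud(d));np.save('G10.npy',G)
def st(n,m): 
    Q=G[m];print(n,len(Q),np.percentile(Q,[1,50,99],0).round(4).tolist())
st('foot',(abs(G[...,2]-.008)<.004)&(abs(G[...,0]-.05)<.035)&(abs(G[...,1]-.1)<.09))
st('rib',(abs(G[...,2]-.042)<.004)&(abs(G[...,0]-.05)<.015)&(abs(G[...,1]-.1)<.09))
st('leaf',(abs(G[...,2]-.100)<.004)&(abs(G[...,0]-.045)<.03)&(abs(G[...,1]-.177)<.02))
st('fence',(abs(G[...,2]-.075)<.003)&(abs(G[...,0])<.035)&(abs(G[...,1]-.08)<.04))
```

```text
[0.05099917 0.09399684 0.12900774] 0.01717878358879745 [-0.68273534 -0.93450602  0.11036585] [ 27.5  19.8 -50.8 110.8  18.2  57.5 -35.5]
foot 4972 [[0.0258, 0.0208, 0.0046], [0.046, 0.1039, 0.0063], [0.0752, 0.1671, 0.0081]]
rib 1191 [[0.0469, 0.0208, 0.0386], [0.0502, 0.0976, 0.0403], [0.054, 0.167, 0.042]]
leaf 1297 [[0.0157, 0.168, 0.0966], [0.0421, 0.1747, 0.0983], [0.0682, 0.1815, 0.0998]]
fence 4300 [[-0.0235, 0.0413, 0.0721], [-0.0004, 0.0849, 0.0734], [0.025, 0.1192, 0.075]]
```

View pics/w10.png

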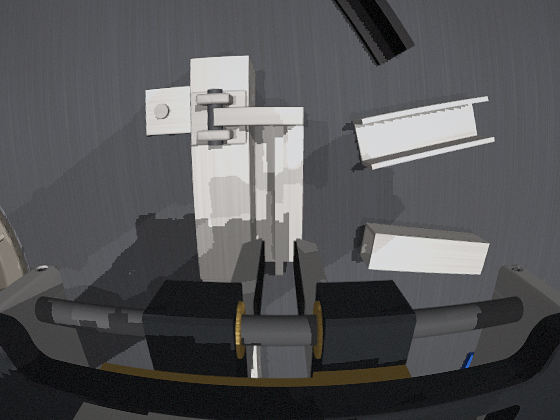

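Emit:
servo_tool(rows=[[3, [1, -1, -2], [0, 0, 10]], [3, [2, -2, -2], [0, 0, 20]], [3, [4, -3, -2], [0, 0, 30]], [3, [6, -4, -2], [0, 0, 40]], [3, [8, -5, -2], [0, 0, 50]], [3, [9, -6, -2], [0, 0, 60]], [3, [10, -7, -2], [0, 0, 70]], [3, [10, -8, -2], [0, 0, 80]], [3, [10, -8.3, -2], [0, 0, 90]], [3, [10, -8.3, -2], [0, 0, 90]]])

```text
t: 17.45
tool_pos: [0.6272, 0.1494, 0.1462]
orientation: [[-0.068, -0.998, -0.002], [-0.998, 0.068, -0.001], [0.001, 0.002, -1.0]]
ft_force: [0.4, -0.2, 0.4]
gripper_width: 0.0295
```

Emit:
servo_tool(rows=[[3, [0, 0, 0], [-10, 0, 0]], [3, [0, 0, 0], [-20, 0, 0]], [3, [0, 0, 0], [-30, 0, 0]], [3, [0, 0, 0], [-40, 0, 0]], [3, [0, 0, 0], [-50, 0, 0]], [3, [0, 0, 0], [-50, 0, 0]]])

```text
t: 18.2
tool_pos: [0.6216, 0.1486, 0.1401]
orientation: [[-0.07, -0.643, -0.763], [-0.998, 0.042, 0.056], [-0.004, 0.765, -0.644]]
ft_force: [-16.2, -6.7, 15.9]
gripper_width: 0.0302
```

Run:
```python
from h import *
s=observe();print(s['orientation'].round(3),tof(s['tool_pos']),np.round(s['q'],1))
m,R,t=cam('wrist');c=-R.T@t;print('cam in tool',s['orientation'].T@(c-s['tool_pos']))
p,d=capture('wrist');cv2.imwrite('pics/w11.png',p[:,:,::-1])
W=wcloud(d);T=(W-s['tool_pos'])@s['orientation']
m=(abs(T[...,0])<.04)&(abs(T[...,1])<.02)&(T[...,2]>-.09)&(T[...,2]<.02)&(d>0)
for a,b in((.014,.03),(-.03,-.014)):
    k=m&(T[...,0]>a)&(T[...,0]<b);Q=T[k];print(len(Q), Q.max(0) if len(Q) else '', np.percentile(Q[:,2],[50,90,99]) if len(Q) else '')
p,d=capture('side');cv2.imwrite('pics/s7.png',p[:,:,::-1])
```

```text
[[-0.07  -0.643 -0.763]
 [-0.998  0.042  0.056]
 [-0.004  0.765 -0.644]] [0.1440846  0.17589265 0.14010147] [  -7.9   58.8   -9.2   51.5   -8.5  117.4 -110.6]
cam in tool [ 0.00067994 -0.07393216 -0.21688227]
1213 [ 0.02668692  0.00685782 -0.0370344 ] [-0.06921446 -0.04641737 -0.03793046]
1234 [-0.01545701  0.00668885 -0.03620067] [-0.07031139 -0.04677228 -0.0384804 ]
```

View pics/w11.png

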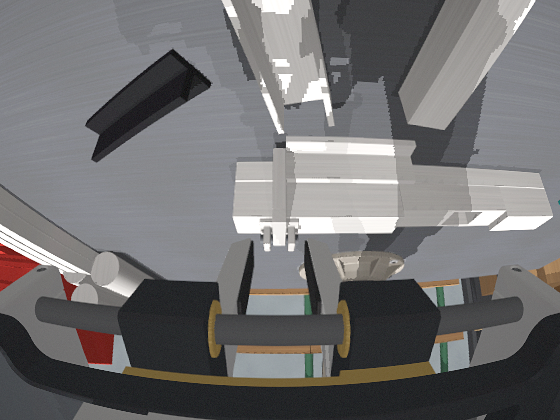

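View pics/s7.png

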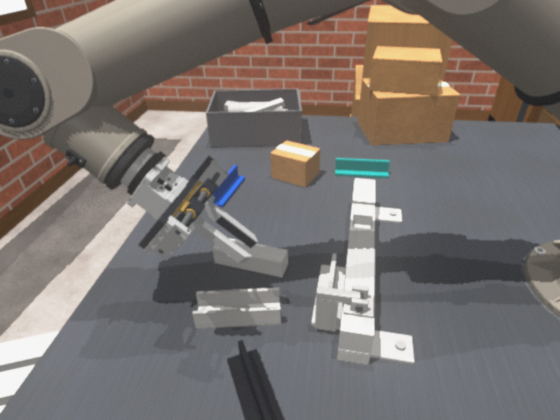

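Emit:
servo_tool(rows=[[3, [0, 0, 0], [10, 0, 0]], [3, [0, 0, 0], [15, 0, 0]], [3, [0, 0, 0], [15, 0, 0]]])

```text
t: 18.68
tool_pos: [0.6218, 0.1493, 0.147]
orientation: [[-0.069, -0.824, -0.562], [-0.998, 0.055, 0.042], [-0.004, 0.564, -0.826]]
ft_force: [0.5, -0.2, 0.9]
gripper_width: 0.0298
```

Run:
```python
from h import *
s=observe();print(s['orientation'].round(3),tof(s['tool_pos']),np.round(s['q'],1),s['ft_force'])
```

```text
[[-0.069 -0.824 -0.562]
 [-0.998  0.055  0.042]
 [-0.004  0.564 -0.826]] [0.14426971 0.17652148 0.14698267] [  -8.1   46.4   -9.7   65.8   -4.8  100.5 -110.2] [ 0.45845573 -0.18571602  0.8976431 ]
```

Emit:
servo_tool(rows=[[3, [0, 4, 2], [0, 0, 0]], [3, [0, 4, 6.5], [0, 0, 0]], [3, [0, 4, 9.5], [0, 0, 0]], [3, [0, 4, 12], [0, 0, 0]], [3, [0, 4, 13.5], [0, 0, 0]], [3, [0, 4, 14.6], [0, 0, 0]], [3, [0, 4, 14.6], [0, 0, 0]]])

```text
t: 19.55
tool_pos: [0.5066, 0.1578, 0.0463]
orientation: [[-0.072, -0.821, -0.566], [-0.997, 0.058, 0.042], [-0.002, 0.568, -0.823]]
ft_force: [-0.0, 0.4, -0.4]
gripper_width: 0.0299
```

Run:
```python
from h import *
s=observe();print(s['orientation'].round(3),tof(s['tool_pos']),np.round(s['q'],1),s['ft_force'])
p,d=capture('wrist');cv2.imwrite('pics/w12.png',p[:,:,::-1])
p,d=capture('side');cv2.imwrite('pics/s8.png',cv2.resize(p[130:370,230:430,::-1],None,fx=3,fy=2.5,interpolation=cv2.INTER_CUBIC))
```

```text
[[-0.072 -0.821 -0.566]
 [-0.997  0.058  0.042]
 [-0.002  0.568 -0.823]] [0.02875953 0.17712567 0.0462949 ] [  -8.3   42.2  -11.3   88.    -5.4   82.5 -110.7] [-0.02536033  0.41350511 -0.4483866 ]
```

View pics/w12.png

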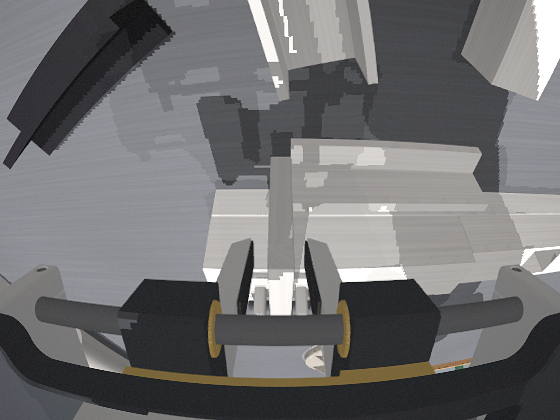

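View pics/s8.png

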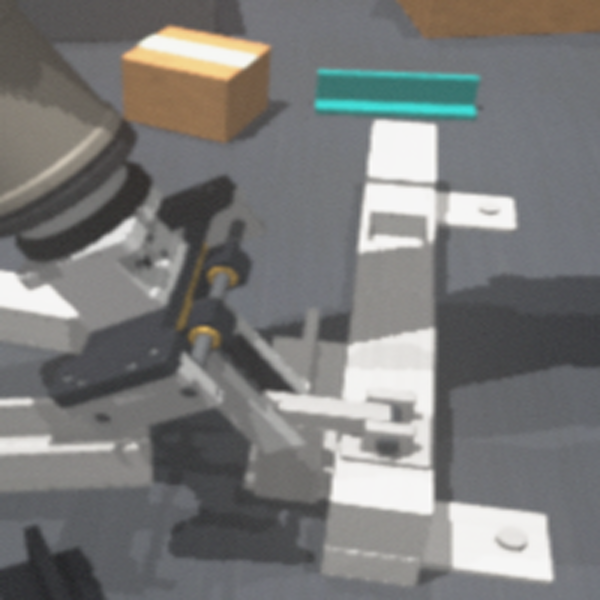

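Emit:
servo_tool(rows=[[1.5, [0, 0, 0], [0, 0, 0]], [0, [0, 0, 0], [0, 0, 0]], [0, [0, 0, 0], [0, 0, 0]], [0, [0, 0, 0], [0, 0, 0]]])

```text
t: 20.15
tool_pos: [0.5073, 0.1569, 0.0469]
orientation: [[-0.072, -0.822, -0.565], [-0.997, 0.059, 0.042], [-0.001, 0.566, -0.824]]
ft_force: [1.3, -5.0, 3.5]
gripper_width: 0.0137
```

Run:
```python
from h import *
s=observe();P=tof(s['tool_pos']);print(s['gripper_width'],s['ft_force'],P,s['orientation'].round(3))
a=np.array([P[0],P[2]-.092]);R=s['orientation']
for f in range(8,96,8):
    r=np.radians(f);c=np.array([[np.cos(r),-np.sin(r)],[np.sin(r),np.cos(r)]])@a-a
    w=np.r_[FX*c[0],c[1]];print(f,(R.T@w*100).round(2))
```

```text
0.013746836488100999 [ 1.25988802 -4.96940965  3.47149213] [0.02947316 0.17620729 0.04685613] [[-0.072 -0.822 -0.565]
 [-0.997  0.059  0.042]
 [-0.001  0.566 -0.824]]
8 [-0.   -0.24 -0.71]
16 [-0.   -0.37 -1.45]
24 [-0.01 -0.4  -2.21]
32 [-0.01 -0.33 -2.95]
40 [-0.01 -0.15 -3.68]
48 [-0.01  0.12 -4.38]
56 [-0.01  0.5  -5.04]
64 [-0.01  0.96 -5.63]
72 [-0.01  1.49 -6.16]
80 [-0.01  2.1  -6.61]
88 [-0.01  2.76 -6.96]
```

Emit:
servo_tool(rows=[[0, [0, -0.24, -0.71], [8, 0, 0]], [0, [0, -0.37, -1.45], [16, 0, 0]], [0, [0, -0.4, -2.2], [24, 0, 0]], [0, [0, -0.33, -2.95], [32, 0, 0]], [0, [0, -0.15, -3.7], [40, 0, 0]]])

```text
t: 20.78
tool_pos: [0.5288, 0.1554, 0.0765]
orientation: [[-0.072, -0.992, 0.099], [-0.997, 0.072, -0.005], [-0.002, -0.099, -0.995]]
ft_force: [2.5, -12.6, -9.1]
gripper_width: 0.0139
```

Run:
```python
from h import *
s=observe();P=tof(s['tool_pos']);print(s['gripper_width'],s['ft_force'],P,np.round(s['q'],1),s['orientation'].round(3))
p,d=capture('side');cv2.imwrite('pics/s9.png',cv2.resize(p[130:370,230:430,::-1],None,fx=3,fy=2.5,interpolation=cv2.INTER_CUBIC))
```

```text
0.013941030853606571 [  2.50858752 -12.55108973  -9.08373707] [0.05104049 0.17628876 0.07649643] [ -16.9   16.2   -9.4  117.2    8.    42.1 -125.8] [[-0.072 -0.992  0.099]
 [-0.997  0.072 -0.005]
 [-0.002 -0.099 -0.995]]
```

View pics/s9.png

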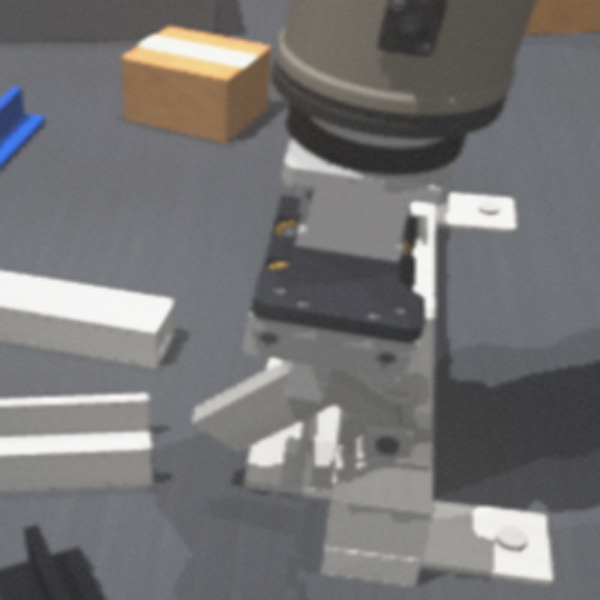

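Run:
```python
from h import *
s=observe();P=tof(s['tool_pos'])
a=np.array([P[0],P[2]-.092]);R=s['orientation']
for f in range(6,60,6):
    r=np.radians(f);c=np.array([[np.cos(r),-np.sin(r)],[np.sin(r),np.cos(r)]])@a-a
    w=np.r_[FX*c[0],c[1]];print(f,(R.T@w*100).round(2))
```

```text
6 [-0.   -0.18 -0.51]
12 [-0.   -0.31 -1.04]
18 [-0.   -0.38 -1.58]
24 [-0.01 -0.39 -2.13]
30 [-0.01 -0.35 -2.67]
36 [-0.01 -0.25 -3.21]
42 [-0.01 -0.09 -3.73]
48 [-0.01  0.12 -4.23]
54 [-0.01  0.38 -4.71]
```

Emit:
servo_tool(rows=[[0, [0, -0.18, -0.51], [6, 0, 0]], [0, [0, -0.31, -1.04], [12, 0, 0]], [0, [0, -0.38, -1.58], [18, 0, 0]], [0, [0, -0.39, -2.13], [24, 0, 0]], [0, [0, -0.35, -2.67], [30, 0, 0]], [0, [0, -0.35, -2.67], [30, 0, 0]]])

```text
t: 21.58
tool_pos: [0.5299, 0.1542, 0.0734]
orientation: [[-0.071, -0.904, 0.422], [-0.997, 0.058, -0.044], [0.015, -0.424, -0.906]]
ft_force: [12.3, 11.9, 17.5]
gripper_width: 0.0139
```

Run:
```python
from h import *
s=observe();P=tof(s['tool_pos']);print(s['gripper_width'],s['ft_force'],P,np.round(s['q'],1),s['orientation'].round(3))
```

```text
0.013895693474125195 [12.27636246 11.93370535 17.46423926] [0.05220695 0.17509181 0.07336337] [ -61.2   10.4   29.3  134.2   32.4   19.8 -156.1] [[-0.071 -0.904  0.422]
 [-0.997  0.058 -0.044]
 [ 0.015 -0.424 -0.906]]
```

Run:
```python
from h import *
p,d=capture('side');cv2.imwrite('pics/s10.png',cv2.resize(p[130:370,230:430,::-1],None,fx=3,fy=2.5,interpolation=cv2.INTER_CUBIC))
p,d=capture('wrist');cv2.imwrite('pics/w13.png',p[:,:,::-1])
print(observe()['q'].round(1),observe()['ft_force'])
```

```text
[ -61.5   10.5   29.6  134.3   32.5   19.8 -156.1] [16.62675208  2.4542273  10.43460595]
```

View pics/s10.png

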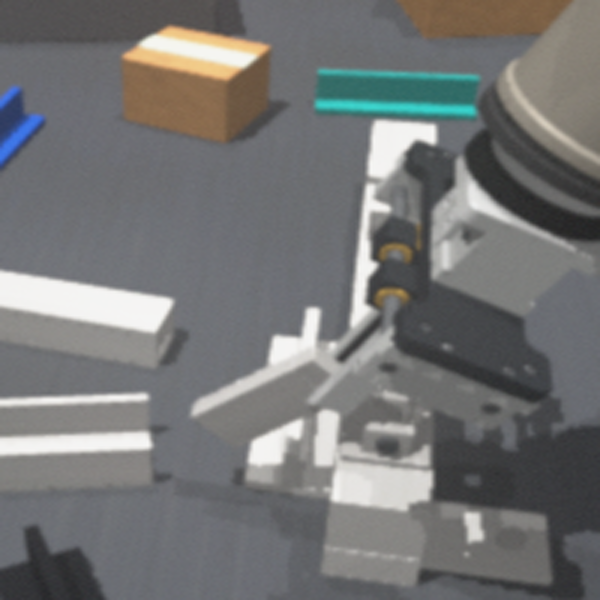

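View pics/w13.png

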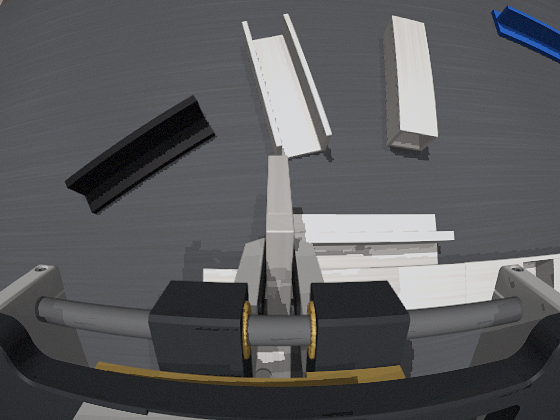

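Emit:
servo_tool(rows=[[3, [0, 0, 0], [0, 0, 0]], [3, [0, 0, 0], [0, 0, 0]], [3, [0, -0.6, -1.4], [-5, 0, 0]], [3, [0, -1.7, -3.6], [-12, 0, 0]], [3, [0, -3, -6.4], [-20, 0, 0]], [3, [0, -4.2, -9], [-28, 0, 0]], [3, [0, -4.2, -9], [-36, 0, 0]]])

```text
t: 22.55
tool_pos: [0.5277, 0.1522, 0.172]
orientation: [[-0.075, -0.977, -0.199], [-0.997, 0.077, -0.004], [0.019, 0.198, -0.98]]
ft_force: [-0.4, -0.4, -0.0]
gripper_width: 0.0301
```

Run:
```python
from h import *
s=observe();P=tof(s['tool_pos']);print(s['gripper_width'],s['ft_force'],P,np.round(s['q'],1),s['orientation'].round(3))
p,d=capture('side');cv2.imwrite('pics/s11.png',cv2.resize(p[130:370,230:430,::-1],None,fx=3,fy=2.5,interpolation=cv2.INTER_CUBIC))
```

```text
0.030062320123083307 [-0.35918792 -0.39631225 -0.0006409 ] [0.05020988 0.17294653 0.1720463 ] [ -34.7   20.8   18.8   99.5  -10.    72.2 -106.7] [[-0.075 -0.977 -0.199]
 [-0.997  0.077 -0.004]
 [ 0.019  0.198 -0.98 ]]
```

View pics/s11.png

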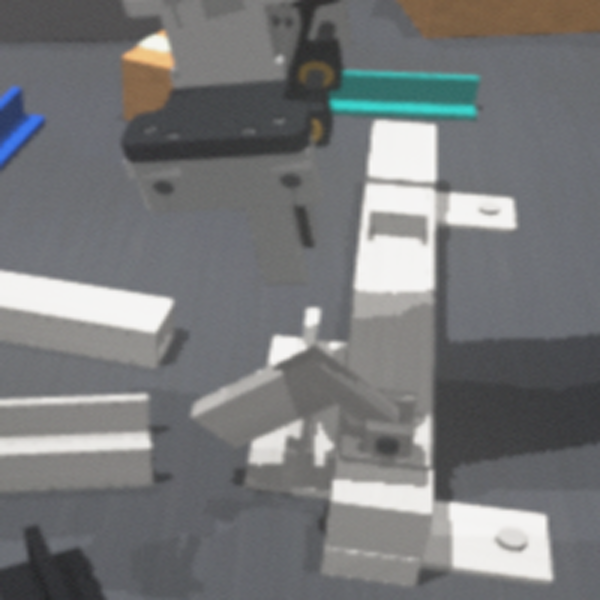

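```bash
cat >> h.py <<'E'
def Rt(deg):
    a=np.radians(deg);x=np.r_[-FY,0];z=np.r_[FX*np.sin(a),-np.cos(a)];return np.stack([x,np.cross(z,x),z],1)
E
python3 - <<'E'
from h import *
def ony(uv,y):
    c,d=ray('side',uv);n=np.r_[FY,0];k=(y-tof(c)[1])/(d@n);return tof(c+k*d)
q=ony((335,268.8),.184);print(q, np.degrees(np.arctan2(q[2]-.092,q[0])-np.arctan2(8,68)))
q=ony((230+193/3,130+410/2.5),.184);print('tooth outer tip',q,np.degrees(np.arctan2(q[2]-.092,q[0])-np.arctan2(-81,68)))
sh,rv=plan(tow(.008+.669*.07,.177,.092+.743*.07),R1=Rt(-42))
E
```

```text
[0.04198297 0.184      0.15652489] 50.240219021622
tooth outer tip [0.10288037 0.184      0.09039127] 49.09048075286098
t 22.6 shift [-0.57 -0.93  2.36] turn [-30.    -0.96  -0.95]
```

Run:
```python
from h import *
plan(tow(.0489,.177,.1495),R1=Rt(-40))
```

```text
t 22.6 shift [-0.55 -0.23  1.95] turn [-28.    -0.98  -0.94]
```

Emit:
servo_tool(rows=[[3, [-0.5, -0.2, 0], [-9, -0.3, -0.3]], [3, [-0.5, -0.2, 0.5], [-19, -0.6, -0.6]], [3, [-0.5, -0.2, 1.2], [-28, -1, -0.9]], [3, [-0.5, -0.2, 1.9], [-28, -1, -0.9]], [3, [-0.5, -0.2, 1.9], [-28, -1, -0.9]]])

```text
t: 23.22
tool_pos: [0.5247, 0.1563, 0.1498]
orientation: [[-0.068, -0.772, -0.632], [-0.998, 0.053, 0.043], [0.001, 0.634, -0.774]]
ft_force: [0.6, -0.2, 0.2]
gripper_width: 0.0299
```

Run:
```python
from h import *
s=observe();P=tof(s['tool_pos']);print(s['ft_force'],P,np.round(s['q'],1),s['orientation'].round(3))
plan(tow(.0039,.177,.0959),R1=Rt(-40))
```

```text
[ 0.60066426 -0.17615841  0.21142006] [0.04691169 0.17684844 0.14975147] [-25.   41.6  16.9  80.  -19.   99.2 -98.6] [[-0.068 -0.772 -0.632]
 [-0.998  0.053  0.043]
 [ 0.001  0.634 -0.774]]
t 23.225 shift [-0.02 -0.08  6.89] turn [-0.68 -0.06 -0.01]
```

Emit:
servo_tool(rows=[[3, [0, 0, 2.5], [0, 0, 0]], [3, [0, 0, 5], [0, 0, 0]], [3, [0, 0, 6.6], [0, 0, 0]], [3, [0, 0, 6.9], [0, 0, 0]], [1.5, [0, 0, 6.9], [0, 0, 0]], [0, [0, 0, 6.9], [0, 0, 0]], [0, [0, 0, 6.9], [0, 0, 0]], [0, [0, 0, 6.9], [0, 0, 0]]])

```text
t: 24.22
tool_pos: [0.4821, 0.1584, 0.0973]
orientation: [[-0.068, -0.772, -0.632], [-0.998, 0.054, 0.042], [0.002, 0.633, -0.774]]
ft_force: [1.3, -5.2, 4.6]
gripper_width: 0.0132
```

Run:
```python
from h import *
s=observe();P=tof(s['tool_pos']);print(s['gripper_width'],s['ft_force'],P,np.round(s['q'],1))
a=np.array([P[0],P[2]-.092]);R=s['orientation']
for f in range(6,55,6):
    r=np.radians(f);c=np.array([[np.cos(r),-np.sin(r)],[np.sin(r),np.cos(r)]])@a-a
    w=np.r_[FX*c[0],c[1]];print(f,(R.T@w*100).round(2))
p,d=capture('side');cv2.imwrite('pics/s12.png',cv2.resize(p[130:370,230:430,::-1],None,fx=3,fy=2.5,interpolation=cv2.INTER_CUBIC))
```

```text
0.013151008195661344 [ 1.30173301 -5.21886605  4.62879638] [0.00431122 0.17602461 0.09730713] [-26.3  41.   16.1  88.3 -19.3  91.5 -97.8]
6 [0.   0.07 0.  ]
12 [0.   0.14 0.02]
18 [0.   0.21 0.03]
24 [0.   0.28 0.06]
30 [0.   0.34 0.09]
36 [0.   0.4  0.13]
42 [0.   0.46 0.18]
48 [-0.    0.51  0.23]
54 [-0.    0.55  0.28]
```

View pics/s12.png

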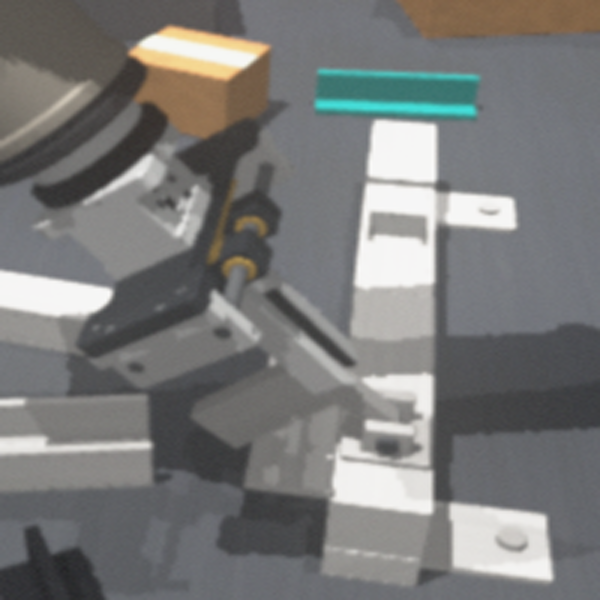

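Emit:
servo_tool(rows=[[0, [0, 0.07, 0], [6, 0, 0]], [0, [0, 0.14, 0.02], [12, 0, 0]], [0, [0, 0.21, 0.03], [18, 0, 0]], [0, [0, 0.28, 0.06], [24, 0, 0]], [0, [0, 0.34, 0.09], [30, 0, 0]], [0, [0, 0.4, 0.13], [36, 0, 0]], [0, [0, 0.46, 0.18], [42, 0, 0]], [0, [0, 0.47, 0.2], [44, 0, 0]], [0, [0, 0.47, 0.2], [44, 0, 0]]])

```text
t: 25.4
tool_pos: [0.4756, 0.1589, 0.0979]
orientation: [[-0.068, -0.994, 0.08], [-0.998, 0.067, -0.007], [0.002, -0.081, -0.997]]
ft_force: [2.6, -5.2, -13.5]
gripper_width: 0.0139
```

Run:
```python
from h import *
s=observe();P=tof(s['tool_pos']);print(s['gripper_width'],s['ft_force'],P,np.round(s['q'],1),s['orientation'].round(3))
p,d=capture('side');cv2.imwrite('pics/s13.png',cv2.resize(p[130:370,230:430,::-1],None,fx=3,fy=2.5,interpolation=cv2.INTER_CUBIC))
```

```text
0.013850138542952344 [  2.62318377  -5.22663683 -13.48357046] [-0.00227898  0.17602122  0.09790718] [ -46.    10.5   20.3  122.5   -1.8   43.7 -118.8] [[-0.068 -0.994  0.08 ]
 [-0.998  0.067 -0.007]
 [ 0.002 -0.081 -0.997]]
```

View pics/s13.png

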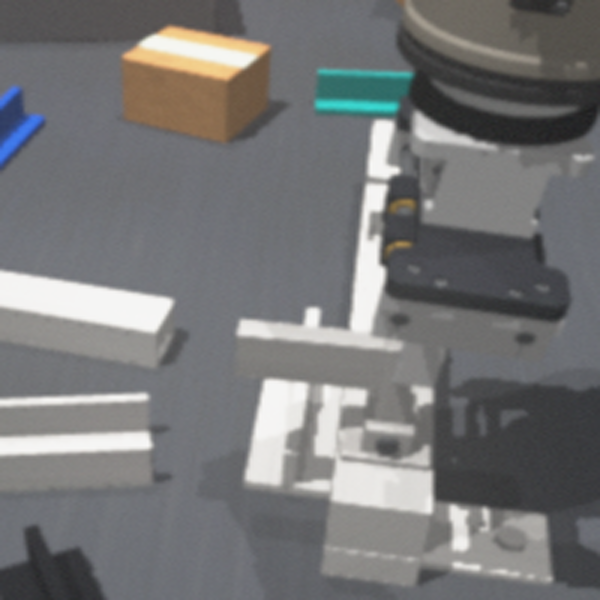

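Emit:
servo_tool(rows=[[0, [0, 0.3, 0], [3, 0, 0]], [0, [0, 0.7, 0], [4, 0, 0]], [0, [0, 0.7, 0], [4, 0, 0]], [2.5, [0, 0.7, 0], [4, 0, 0]], [2.5, [0, 0.7, 0], [4, 0, 0]], [2.5, [0, 0.6, -2.5], [4, 0, 0]], [2.5, [0, 0.4, -6], [3, 0, 0]], [2.5, [0, 0, -11], [0, 0, 0]]])

```text
t: 26.45
tool_pos: [0.4664, 0.1605, 0.2087]
orientation: [[-0.067, -0.995, 0.078], [-0.998, 0.066, -0.007], [0.001, -0.078, -0.997]]
ft_force: [-0.2, -0.1, -0.6]
gripper_width: 0.0247
```

Run:
```python
from h import *
s=observe();P=tof(s['tool_pos']);print(s['ft_force'],P,np.round(s['q'],1))
p,d=capture('side');cv2.imwrite('pics/s14.png',cv2.resize(p[130:370,230:430,::-1],None,fx=3,fy=2.5,interpolation=cv2.INTER_CUBIC))
p,d=capture('wrist');cv2.imwrite('pics/w14.png',p[:,:,::-1]);G=tof(wcloud(d))
m=(G[...,2]>.145)&(G[...,2]<.19)&(abs(G[...,1]-.177)<.006)&(G[...,0]<.085)&(G[...,0]>.03);Q=G[m];print(len(Q),np.polyfit(Q[:,0],Q[:,2],1) if len(Q)>20 else '')
```

```text
[-0.15246563 -0.11252877 -0.6107106 ] [-0.01155203  0.17705972  0.20869434] [ -49.2    1.4   21.3  116.2    2.2   58.7 -122.8]
738 [0.1385125  0.15747726]
```

View pics/s14.png

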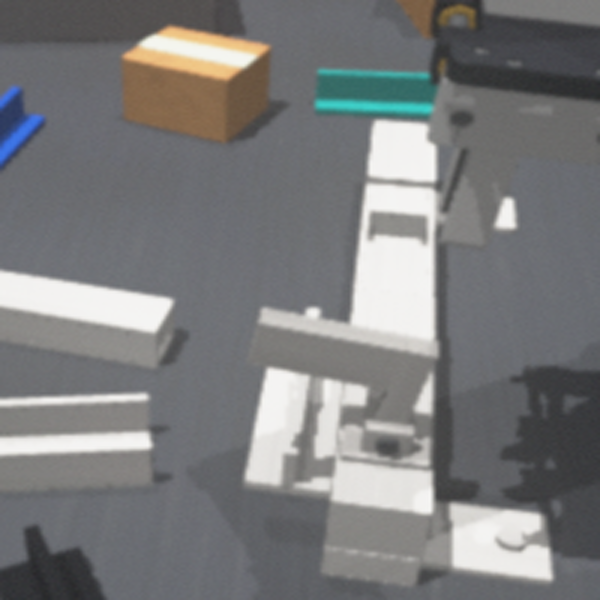

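View pics/w14.png

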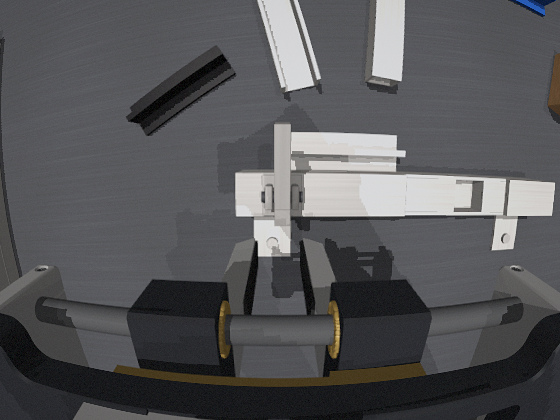

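Emit:
servo_tool(rows=[[2.5, [4, 0, -1], [0, 0, 0]], [2.5, [9, 0, -2], [0, 0, 0]], [2.5, [14, 0, -2], [0, 0, 0]], [2.5, [20, 0, -2], [0, 0, 0]], [2.5, [26, 0, -2], [0, 0, 0]], [2.5, [32, 0, -2], [0, 0, 0]], [2.5, [36, 0, -2], [0, 0, 0]], [2.5, [36, 0, -2], [0, 0, 0]]])

```text
t: 27.55
tool_pos: [0.4412, -0.2013, 0.2283]
orientation: [[-0.072, -0.994, 0.081], [-0.997, 0.072, -0.007], [0.001, -0.082, -0.997]]
ft_force: [0.1, 1.1, 1.0]
gripper_width: 0.0251
```

Run:
```python
from h import *
p,d=capture('top');cv2.imwrite('pics/t6.png',cv2.resize(p[130:340,110:380,::-1],None,fx=2.9,fy=2.8,interpolation=cv2.INTER_CUBIC));G=tof(cloud('top',d))
def st(n,m): 
    Q=G[m];print(n,len(Q),np.percentile(Q,[1,50,99],0).round(4).tolist() if len(Q) else '');return Q
st('foot',(abs(G[...,2]-.008)<.005)&(abs(G[...,0]-.055)<.04)&(abs(G[...,1]-.095)<.09)&(p.min(2)>130))
Q=st('rib',(abs(G[...,2]-.042)<.006)&(abs(G[...,0]-.05)<.015)&(abs(G[...,1]-.095)<.09))
print(np.polyfit(Q[:,1],Q[:,0],1))
print('catch',np.round(G[287,280:296:4],3).tolist())
q0=np.load('top0.npz')['p'];df=np.abs(q0.astype(int)-p).max(2)
print('diff at channel/tube/carton',(df[150:230,165:205]>50).sum(),(df[145:225,228:262]>50).sum(),(df[168:240,385:450]>50).sum())
```

```text
foot 1180 [[0.0255, 0.022, 0.0042], [0.0448, 0.0945, 0.0076], [0.0738, 0.1685, 0.0113]]
rib 265 [[0.0454, 0.0208, 0.0381], [0.0493, 0.0966, 0.0418], [0.0533, 0.1682, 0.0453]]
[0.00236392 0.04909839]
catch [[-0.0, -0.053, 0.039], [0.0, -0.061, 0.039], [0.0, -0.07, 0.039], [0.001, -0.079, 0.041]]
diff at channel/tube/carton 0 0 0
```

View pics/t6.png

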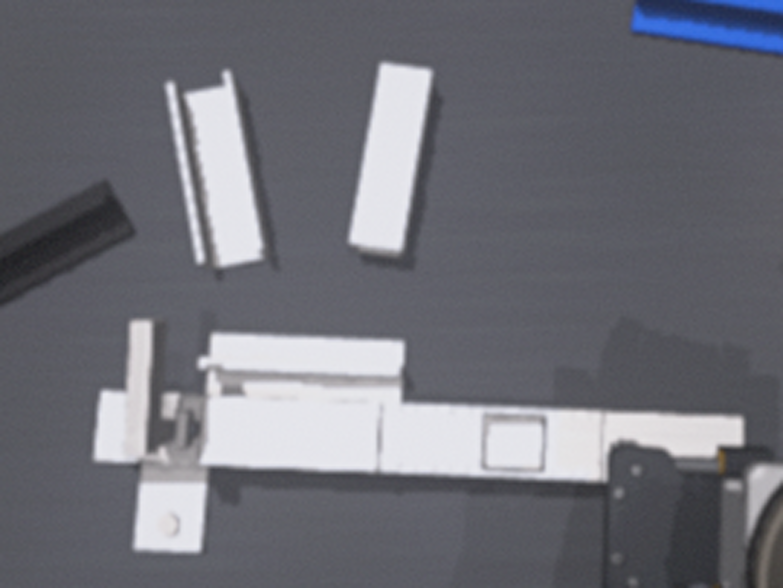

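```bash
python3 -c "
from cell import hand_in;print(hand_in())"
```

```text
the job is handed in; nothing more can be done
None
```

The job is done and handed in at about 27.6 s of the 72 s allowed. `hand_in()` gives no verdict, so these results are my own measurements.

1. **Catch:** I found the recess by camera at fence y ≈ -66 mm. I pressed the catch until it bottomed, and its top now reads 39–41 mm above the bench.
2. **Leaf down:** I pushed it over with the shut fingers until it stopped hard.
3. **T-bar:** I gripped it by the rib and slid it along the fence until it butted against the leaf at about 14 N.
4. **Leaf up:** I pinched the arm's end and raised the leaf.

**Last checks, in the gauge frame:**

| Item | Measured | Required |
|---|---|---|
| T-bar x | 24 mm | 21 to 29 mm |
| T-bar y | -75 mm | -79 to -72 mm |
| T-bar angle to fence | 0.002 rad | below 0.04 rad |
| Leaf angle | about 1.71 rad | above 1.4 rad |

The T-bar's heights match it lying flat. The before-and-after top pictures show no change at the channel, tube or carton.

**Things that went wrong or disagreed:**
- **Fingertip position:** the fingertips end 37.5 mm short of the reported TCP. Wrist depth and the catch's contact height agreed on this, and I allowed for it.
- **Joint limits:** joint 6 touched its 117.4° limit during one tilt, and joint 7 came to -156.1° (limit -156.5°) during the first lift. I backed off both times.
- **Leaf lift:** the first lift stalled at about 50°, so I re-gripped and finished it in a second lift.
- **Wrist force:** the highest I read was about 33 N, while bottoming the catch.

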